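# Fetch the reference probe case from behind the sensor row

### The job

The yellow case of the reference probe lies on the shelf behind the three temperature sensors. Lift all three sensors over to the empty parking rack, then fetch the case and lay it flat inside the yellow taped rectangle, parallel to its sides and not on the tape. Then hang each sensor back in the very hole it came from, as the row is logged by position; keep the sensors upright and leave the bottle, meter and screwdriver alone.

Things in the scene. Friction and masses are not known exactly. Their poses are not given: they have to be found in the camera images.
- blue_sensor_cap (a point): Blue temperature sensor, about 0.26 kg, z up: round cap 56 mm across, 37 mm tall, grip here; steel neck; flange 48 mm across; stem 8 mm thick, 45 mm long, hanging in a row_rack hole. Point: centre of the cap, 93 mm above the flange's underside. Its plugged cable entry sticks out below the cap to -y, 34 mm from the axis. In the row, fingers fit only before and behind it (along row_rack's x).
- green_sensor_cap (a point): Green temperature sensor, about 0.26 kg, z up: round cap 56 mm across, 37 mm tall, grip here; steel neck; flange 48 mm across; stem 8 mm thick, 45 mm long, hanging in a row_rack hole. Point: centre of the cap, 93 mm above the flange's underside. Its plugged cable entry sticks out below the cap to -y, 34 mm from the axis. In the row, fingers fit only before and behind it (along row_rack's x).
- red_sensor_cap (a point): Red temperature sensor, about 0.26 kg, z up: round cap 56 mm across, 37 mm tall, grip here; steel neck; flange 48 mm across; stem 8 mm thick, 45 mm long, hanging in a row_rack hole. Point: centre of the cap, 93 mm above the flange's underside. Its plugged cable entry sticks out below the cap to -y, 34 mm from the axis. In the row, fingers fit only before and behind it (along row_rack's x).
- probe_case_center (a point): Slim yellow hard case, black bands near its ends, 46 mm (x) by 210 mm (y) by 50 mm high, about 0.42 kg. Point: its centre, half-way up; z up. It lies on row_rack's rear shelf, lengthwise behind the sensors. Grip it across the 46 mm, near mid-length; the sensors' caps are in the way of the front finger.
- row_rack: White steel rack, fixed, 270 mm long (y), front (-x) to the robot. Origin: on the bench under the middle hole. Front plate 56 mm deep, top at z = 50 mm, three 24 mm holes at x = 0, y = -78, 0, 78 mm, where the sensors hang, cap centres at z = 143 mm. Behind it a rimless shelf, x = 30 to 112 mm, top at z = 55 mm, for the case.
- park_rack: White steel parking rack, fixed, empty at first, 270 mm long (x), 60 mm deep. Origin: on the bench under the middle hole. Plate top at z = 50 mm, three 24 mm holes at y = 0, x = -90, 0, 90 mm; any free one may be used. Cap centre of a seated sensor at z = 143 mm.
- tape_box: Rectangle of yellow tape flat on the black bench: 250 mm (y) by 90 mm (x) inside the tape, which is 20 mm wide. Origin: its middle, on the bench.
- oil_bottle_mid (a point): Brown bottle with white cap, 54 mm across and 130 mm tall, standing on the bench; the point is half-way up. Leave alone.
- meter_mid (a point): Grey hand-held meter with a green screen, 75 by 150 by 30 mm, lying on the bench; the point is its centre. Leave alone.
- screwdriver: Orange screwdriver, 170 mm long along its x, lying on the bench; the origin is the middle of its underside. Leave alone.

How it is judged:
By the outcome, as a careful person would: the job done as asked, in the order asked, and still so for the second after the job is handed in, with the robot touching nothing.
It also fails if it takes over 134 s, if anything falls off the work surface, if the arm or the gripper's body presses on something with over 40 N, if the wrist force passes 120 N, or if a joint passes its speed limit or range.

### The arm

A 6-joint arm with a two-finger parallel gripper is mounted at the origin on the work surface. World frame = base frame: x ahead of the robot, y to its left, z up, the work surface at z = 0. Lengths are in m, angles in rad, forces in N, time in s.
With the tool pointing down it reaches from about 0.275 to 0.725 m from the base axis. Payload 15.9 kg.
Tool frame: the origin (TCP) lies between the finger pads; the fingertips stand 8 mm ahead of it and the grasp point (between the pads) lies 11 mm behind it (arm.tip_reach is the z of the fingertips in the tool frame, in m); z points along the fingers, y is the direction in which the jaws open and shut (so a half turn about z gives the same grasp; the last joint's range is limited). The gripper opens to 85 mm and grips with 20 to 120 N. Pads are 22 mm wide; open, the fingers measure 114 mm over their backs; the gripper's body (76 mm by 85 mm) begins 54 mm behind the grasp point. The pads swing forward as they close: fully open they stand 13 mm farther back than shut.
Start: joints at [-1.127, 0.213, -0.034, 1.323, 0, 1.571], TCP at [0.215, -0.452, 0.239] pointing down, gripper open.
Joint ranges: [-2.98, 2.98], [-0.74, 1.72], [-1.14, 1.35], [-2.1, 2.04], [-1.57, 1.44], [-3.14, 3.14]. Speed limits (rad/s): [1.89, 1.89, 2.39, 2.57, 3.14, 3.14].

### API

Orientations are given as a 3x3 rotation matrix whose columns are the frame's x, y, z axes.
In Python, from plant import arm gives the robot as it stands.
- The arm moves only by the shell command python3 -m jog 'ROWS'. ROWS is a JSON object of lists of equal length, an entry for each row: "rotation": the turn, a rotation vector about the world's x, y, z scaled (see below), a list of three; "slide": the shift along the world's x, y, z scaled (see below), a list of three; "gripper": the opening, from 0 (shut) to 1 (fully open). A call has 1 to 10 rows; each row shifts and turns the commanded pose from where the row before left it; what a row does not reach is not made up. The controller multiplies each number of a shift by 0.02 m and each number of a turn by 0.12 rad. A row lasts 1/12 s, in which the tool goes at most 41.7 mm and 7.16 degrees, less where a joint would pass 70% of its speed; a pose out of reach is approached as far as the arm can. A call with a number of a shift or a turn outside -1 to 1 is refused whole. A call with a gripper value outside its range is refused whole. The fingers move at their own pace and stop on an object; the grip force is fixed at half the most. Time passes only in rows, so rows that do not move let the fingers close. It gives the time, the measured TCP pose, the force and the opening at its end, in the units of the state.
- arm.read_state(): the state, without advancing time (a new reading comes with each control period).
- arm.get_image(name): name is "scene" or "top"; returns (picture, depth): 480x640x3 uint8, red, green, blue; 480x640 float32, m along the optical axis (not along the pixel's ray), 0 where there is no reading.
- arm.calibration(name): a dict with "fx", "fy", "cx", "cy" (pixels), "R" (3x3) and "t" (3): a world point X has camera coordinates R X + t. Camera axes: x right, y down, z forward; pixel columns grow to the right and rows downward; lengths in m; the calibration is good to about 2 mm. A picture is of the moment at which its call begins. calibration takes no time and is no camera call.
- arm.finish_job(): hands the job in, once; it reports no verdict.
Trained networks look in the newest picture that a camera, given by its name, has taken for a name from the list of things; names that differ only in an ending like _2 or _b are one class to them, and where a whole thing is asked for, a point or a joint stands for the part that bears it (a point fixed in the world has none). Each returns a list of dicts, best first, with "confidence" (0 to 1); they miss things now and then, are a little off and sometimes report something else, mostly with a low value. They report only what shows in the picture. A call takes as long as a camera call.
- arm.boxes_of(label, camera): "xyz" ([x, y, z] in m, in world coordinates, good to about 4 mm: the middle of the surface that is visible of it).
- arm.regions_of(label, camera): "pixels" (480x640 bool, what is visible of it).
The state is a dict: "clock": time; "qpos": joint angles; "dq": joint speeds; "joint_torque": joint torques, N m; "tool_pos": TCP position; "orientation": TCP orientation; "ft_force": force on the tool from outside, world axes, zero at the start; "wrist_torque": the same for the moment, N m; "width": finger opening in m.
Only numpy, scipy, OpenCV 4.12 (cv2) and the standard library are available. Lean on these libraries where they do the work, as an engineer would, in place of code of your own. Each camera call takes 0.05 s, during which the arm holds its last target.

## Working session

There is one attempt and no reset: what is moved stays moved. The work goes in short steps, Python scripts to look and compute and a shell command to move; the robot and the scene stay as the last step left them, time stands still between calls to the robot, and variables do not carry over. Pictures are saved under pics/ and viewed, and the job is handed in when it is done.

```bash
ls; mkdir -p pics; python3 - <<'E'
from plant import arm
import cv2,numpy as np
for n in("scene","top"):
    p,d=arm.get_image(n); cv2.imwrite(f"pics/{n}0.png",p[:,:,::-1])
    c=arm.calibration(n); print(n,{k:np.round(v,3).tolist() for k,v in c.items()})
    for l in ["blue_sensor_cap","green_sensor_cap","red_sensor_cap","probe_case_center","row_rack","park_rack","tape_box","oil_bottle_mid","meter_mid","screwdriver"]:
        print(l,[(np.round(b["xyz"],3).tolist(),round(b["confidence"],2)) for b in arm.boxes_of(l,n)][:3])
s=arm.read_state(); print({k:np.round(v,3).tolist() for k,v in s.items()}, arm.tip_reach)
E
```

```text
pics
scene {'fx': 553.062, 'fy': 553.062, 'cx': 316.478, 'cy': 239.984, 'R': [[0.524, 0.852, 0.003], [0.544, -0.331, -0.771], [-0.656, 0.406, -0.637]], 't': [-0.328, -0.247, 1.694]}
blue_sensor_cap [([0.547, -0.083, 0.141], 0.75)]
green_sensor_cap [([0.537, -0.008, 0.147], 0.83)]
red_sensor_cap [([0.526, 0.075, 0.147], 0.68)]
probe_case_center [([0.604, -0.01, 0.102], 0.93)]
row_rack [([0.62, -0.053, 0.051], 0.77)]
park_rack [([0.498, 0.298, 0.051], 0.82), ([0.498, -0.324, 0.007], 0.55)]
tape_box [([0.496, -0.324, 0.004], 0.88)]
oil_bottle_mid [([0.744, 0.258, 0.07], 0.85), ([0.539, -0.007, 0.146], 0.44)]
meter_mid [([0.76, -0.263, 0.032], 0.94), ([0.497, -0.324, 0.004], 0.42)]
screwdriver [([0.716, -0.048, 0.021], 0.85)]
top {'fx': 616.467, 'fy': 616.467, 'cx': 318.569, 'cy': 253.219, 'R': [[0.027, -1.0, 0.001], [-0.998, -0.027, -0.05], [0.05, -0.0, -0.999]], 't': [-0.031, 0.593, 1.336]}
blue_sensor_cap [([0.538, -0.075, 0.161], 0.77)]
green_sensor_cap [([0.528, -0.0, 0.16], 0.63)]
red_sensor_cap [([0.513, 0.073, 0.161], 0.92)]
probe_case_center [([0.591, 0.006, 0.102], 0.9), ([0.47, 0.304, 0.05], 0.66)]
row_rack [([0.564, 0.021, 0.057], 0.64)]
park_rack [([0.472, 0.303, 0.05], 0.66)]
tape_box [([0.47, -0.315, -0.001], 0.9)]
oil_bottle_mid [([0.727, 0.261, 0.086], 0.97)]
meter_mid [([0.741, -0.253, 0.03], 0.61), ([0.538, -0.072, 0.16], 0.5)]
screwdriver [([0.71, -0.039, 0.022], 0.71)]
{'clock': 1.1, 'qpos': [-1.127, 0.213, -0.034, 1.324, 0.0, 1.571], 'dq': [0.0, -0.001, 0.0, 0.001, -0.001, -0.0], 'joint_torque': [0.003, -68.598, 48.732, 0.002, 0.0, 0.0], 'tool_pos': [0.215, -0.452, 0.239], 'orientation': [[0.903, 0.429, 0.0], [0.429, -0.903, 0.0], [0.0, -0.0, -1.0]], 'ft_force': [0.357, -0.269, -0.081], 'wrist_torque': [-0.03, -0.057, -0.022], 'width': 0.085} 0.008
```

View pics/scene0.png

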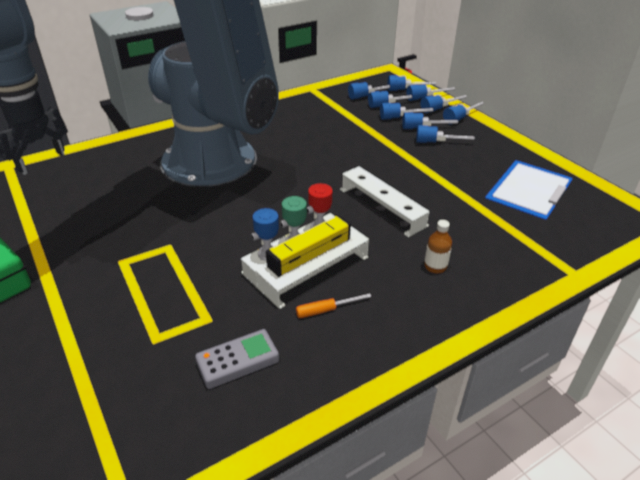

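View pics/top0.png

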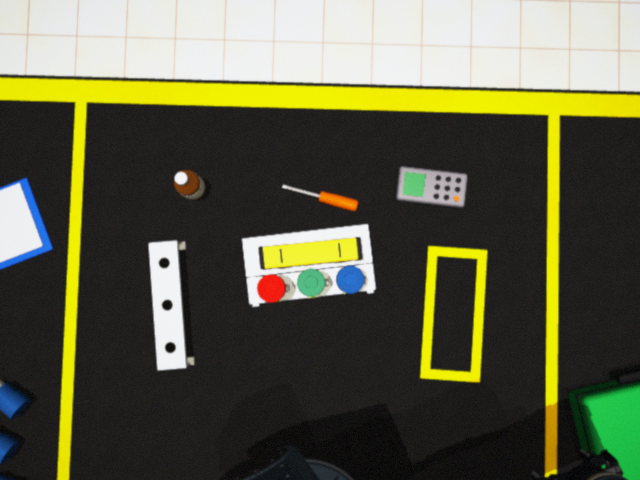

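```bash
cat > h.py <<'E'
from plant import arm
import cv2,numpy as np
def proj(n,X):
    c=arm.calibration(n); X=np.atleast_2d(X); q=X@np.array(c["R"]).T+c["t"]
    return np.c_[c["fx"]*q[:,0]/q[:,2]+c["cx"], c["fy"]*q[:,1]/q[:,2]+c["cy"]], q[:,2]
def cloud(n,d):
    c=arm.calibration(n); v,u=np.mgrid[:480,:640]
    q=np.stack([(u-c["cx"])/c["fx"]*d,(v-c["cy"])/c["fy"]*d,d],-1)
    return (q-np.array(c["t"]))@np.array(c["R"])
def onplane(n,uv,z):
    c=arm.calibration(n); R=np.array(c["R"]); o=-R.T@np.array(c["t"])
    uv=np.atleast_2d(uv); r=np.c_[(uv[:,0]-c["cx"])/c["fx"],(uv[:,1]-c["cy"])/c["fy"],np.ones(len(uv))]@R
    return o+r*((z-o[2])/r[:,2])[:,None]
E
python3 - <<'E'
from h import *
s=arm.read_state()
for n in("scene","top"):
    p,d=arm.get_image(n); P=cloud(n,d)
    ok=d>0
    b=ok&(abs(P[...,2])<0.02); print(n,"bench z",np.median(P[...,2][b]))
    R=np.array(s["orientation"]);T=s["tool_pos"]
    pts=[T+R@np.array([0,y,z]) for y in(-.0425,0,.0425) for z in (-.011,0.008)]+[[0,0,0.0],[0.1,0,0],[0,0,.2]]
    uv,_=proj(n,pts); print(np.round(uv,0).tolist())
    im=p[:,:,::-1].copy()
    for u,v in uv: cv2.circle(im,(int(u),int(v)),2,(255,0,255),-1)
    x0,y0=(0,60) if n=="scene" else (440,320)
    cv2.imwrite(f"pics/{n}_tcp.png",cv2.resize(im[y0:y0+160,x0:x0+200],None,fx=4,fy=3.75,interpolation=cv2.INTER_NEAREST))
    if n=="scene": cv2.imwrite("pics/scene_base.png",cv2.resize(im[100:220,120:280],None,fx=4,fy=4))
E
```

```text
scene bench z 0.001232739360248581
[[59.0, 152.0], [62.0, 160.0], [43.0, 161.0], [45.0, 168.0], [25.0, 169.0], [28.0, 177.0], [209.0, 159.0], [223.0, 174.0], [201.0, 98.0]]
top bench z 0.0008310014929585753
[[536.0, 476.0], [533.0, 472.0], [558.0, 466.0], [554.0, 463.0], [580.0, 456.0], [575.0, 453.0], [304.0, 527.0], [305.0, 480.0], [302.0, 569.0]]
```

View pics/scene_tcp.png

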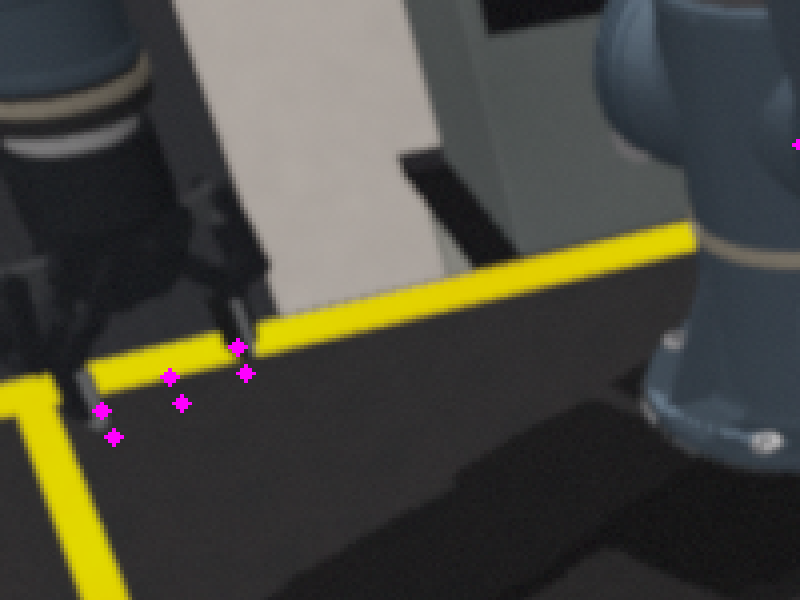

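View pics/top_tcp.png

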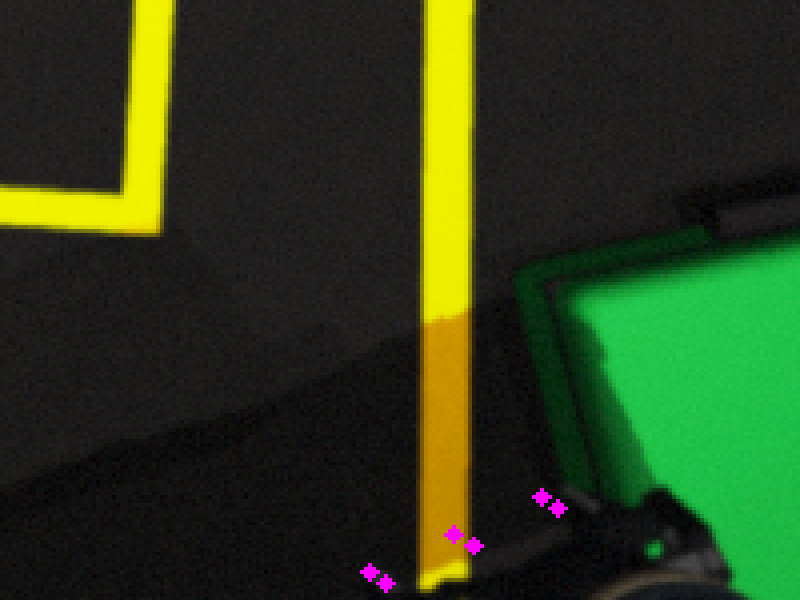

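View pics/scene_base.png

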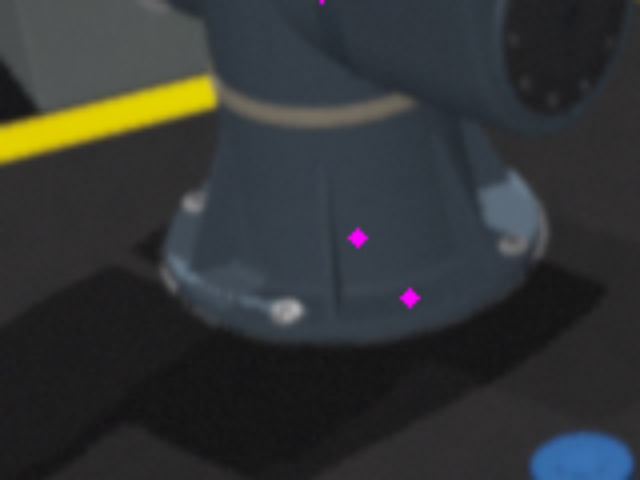

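```bash
python3 -m jog '{"rotation":[[0,0,0.5],[0,0,0.5],[0,0,0.5],[0,0,0.5],[0,0,0.5],[0,0,0.5],[0,0,0.5],[0,0,0.5],[0,0,0.5],[0,0,0.5]],"slide":[[0.4,1,0.2],[0.4,1,0.2],[0.4,1,0.2],[0.4,1,0.2],[0.4,1,0.2],[0.4,1,0.2],[0.4,1,0.2],[0.4,1,0.2],[0.4,1,0.2],[0.4,1,0.2]],"gripper":[1,1,1,1,1,1,1,1,1,1]}'
python3 -m jog '{"rotation":[[0,0,0.57],[0,0,0.57],[0,0,0.57],[0,0,0.57],[0,0,0.57],[0,0,0.57],[0,0,0.57],[0,0,0.57],[0,0,0.57],[0,0,0.57]],"slide":[[0.5,1,0.2],[0.5,1,0.2],[0.5,1,0.2],[0.5,1,0.2],[0.5,1,0.2],[0.5,1,0.2],[0.5,1,0.2],[0.5,1,0.2],[0.5,1,0],[0.5,1,0]],"gripper":[1,1,1,1,1,1,1,1,1,1]}'
python3 - <<'E'
from h import *
arm_=arm.read_state(); s=arm_
print(np.round(s["tool_pos"],4),np.round(s["orientation"],3).tolist(),s["qpos"],s["clock"])
for n in("scene","top"):
    p,d=arm.get_image(n)
    R=np.array(s["orientation"]);T=np.array(s["tool_pos"])
    pts=[T+R@np.array([0,y,z]) for y in(-.0425,.0425) for z in (-.024,-0.005)]
    uv,dep=proj(n,pts); print(np.round(uv,0).tolist(),dep)
    im=p[:,:,::-1].copy()
    for u,v in uv: cv2.circle(im,(int(u),int(v)),1,(255,0,255),-1)
    c=uv.mean(0).astype(int); x0=np.clip(c[0]-80,0,480);y0=np.clip(c[1]-60,0,360)
    print(x0,y0)
    cv2.imwrite(f"pics/{n}_t2.png",cv2.resize(im[y0:y0+120,x0:x0+160],None,fx=5,fy=5,interpolation=cv2.INTER_NEAREST))
E
```

```text
clock: 2.03
tool_pos: [0.2949, -0.2506, 0.2796]
orientation: [[0.5, 0.866, 0.0], [0.866, -0.5, -0.0], [-0.0, 0.0, -1.0]]
ft_force: [0.6, 0.6, -0.1]
width: 0.0856
clock: 2.87
tool_pos: [0.3951, -0.0504, 0.3116]
orientation: [[-0.16, 0.987, 0.001], [0.987, 0.16, -0.0], [-0.0, 0.001, -1.0]]
ft_force: [0.9, -0.3, -0.1]
width: 0.0856
[ 0.3951 -0.0504  0.3116] [[-0.16, 0.987, 0.001], [0.987, 0.16, -0.0], [-0.0, 0.001, -1.0]] [-1.26973402e-01  1.16775340e-03 -9.21105862e-02  1.47684088e+00
  1.50686307e-05  1.28334880e+00] 2.8667
[[230.0, 107.0], [231.0, 115.0], [253.0, 121.0], [254.0, 129.0]] [1.2251513  1.23724598 1.17562289 1.18771757]
162 57
[[340.0, 389.0], [340.0, 388.0], [333.0, 338.0], [333.0, 337.0]] [1.01898084 1.03795746 1.02314167 1.04211829]
256 303
```

View pics/scene_t2.png

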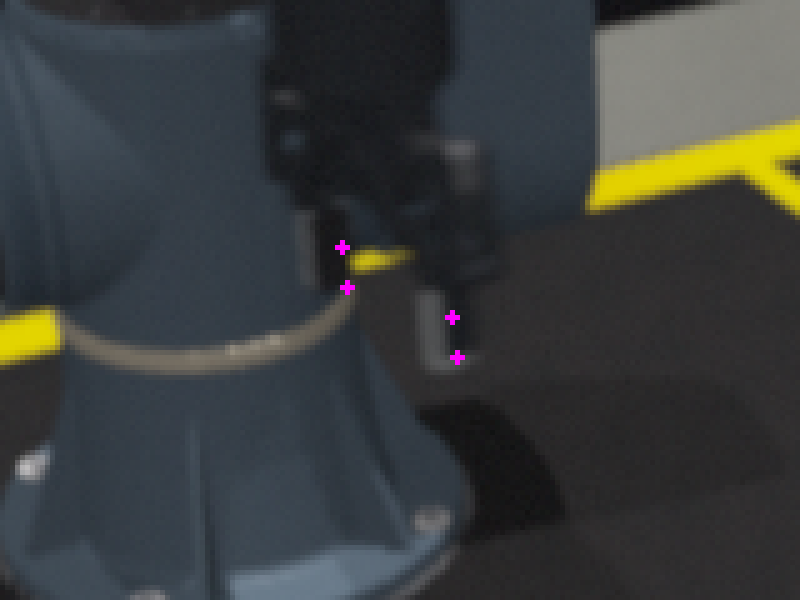

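View pics/top_t2.png

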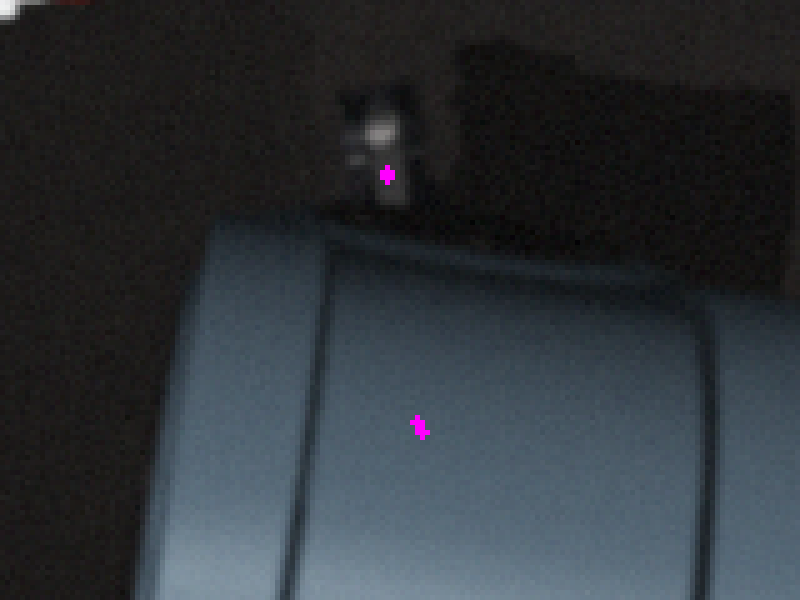

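```bash
python3 - <<'E'
from h import *
s=arm.read_state(); R=np.array(s["orientation"]);T=np.array(s["tool_pos"])
for n in("scene","top"):
    p,d=arm.get_image(n); P=(cloud(n,d)-T)@R
    m=(d>0)&(abs(P[...,0])<.04)&(abs(P[...,1])<.085)&(P[...,2]>-.06)&(P[...,2]<.03)
    Q=P[m]; print(n,len(Q))
    for z0 in np.arange(-.06,.03,.01):
        for sg in(-1,1):
            k=(Q[:,2]>=z0)&(Q[:,2]<z0+.01)&(Q[:,1]*sg>0)
            if k.sum()>3: print(round(z0,3),sg,k.sum(),"x",np.round(np.percentile(Q[k,0],[3,50,97])*1e3),"y",np.round(np.percentile(Q[k,1],[3,50,97])*1e3))
E
```

```text
scene 461
-0.06 -1 45 x [-15. -12.   5.] y [-71. -48. -39.]
-0.06 1 66 x [-16. -11.   8.] y [38. 62. 74.]
-0.05 -1 46 x [-14.  -4.   8.] y [-52. -46. -41.]
-0.05 1 27 x [-14.  -9.   4.] y [42. 53. 56.]
-0.04 -1 44 x [-13.  -3.   9.] y [-50. -44. -40.]
-0.04 1 47 x [-13.  -8.   4.] y [41. 52. 57.]
-0.03 -1 41 x [-14.  -4.   9.] y [-51. -45. -41.]
-0.03 1 44 x [-13.  -7.   5.] y [44. 53. 58.]
-0.02 -1 46 x [-12.  -3.   8.] y [-51. -45. -40.]
-0.02 1 34 x [-14.  -8.   4.] y [41. 51. 57.]
-0.01 -1 9 x [-12.  -0.   6.] y [-48. -46. -43.]
-0.01 1 12 x [-11.  -5.   7.] y [44. 47. 49.]
top 26
-0.06 1 26 x [-13.   2.  11.] y [43. 65. 73.]
```

```bash
python3 - <<'E'
from h import *
for n in("scene","top"):
    p,d=arm.get_image(n); P=cloud(n,d)
    im=p[:,:,::-1].copy()
    for l in ["tape_box","park_rack","row_rack","probe_case_center","meter_mid","blue_sensor_cap","green_sensor_cap","red_sensor_cap"]:
        r=arm.regions_of(l,n)
        if not r: print(l,None); continue
        m=r[0]["pixels"]&(d>0); Q=P[m]; z=np.median(Q[:,2]) if l!="park_rack" else .05
        if l=="probe_case_center": z=.105
        if l=="tape_box": z=0
        if "cap" in l: z=.1615
        if l=="meter_mid": z=.03
        if l=="row_rack": z=.05
        k=abs(Q[:,2]-z)<.006
        m2=np.zeros_like(m); m2[m]=k
        v,u=np.nonzero(m2); W=onplane(n,np.c_[u,v],z)[:,:2]
        (c,(w,h),a)=cv2.minAreaRect((W*1000).astype(np.float32))
        print(n,l,round(r[0]["confidence"],2),len(v),"z",round(z,3),"zmed",round(np.median(Q[k,2]),4),"cen",np.round(c,1),"wh",np.round((w,h)),"ang",round(a,1),"| depth xy",np.round(np.median(Q[k,:2],0)*1000))
E
```

```text
tape_box None
scene park_rack 0.59 1360 z 0.05 zmed 0.0507 cen [475.8 301.5] wh [277.  70.] ang 6.7 | depth xy [488. 301.]
scene row_rack 0.71 1435 z 0.05 zmed 0.053 cen [570.2   6.9] wh [147. 279.] ang 8.2 | depth xy [616. -45.]
scene probe_case_center 0.72 1348 z 0.105 zmed 0.1057 cen [594.2   1.6] wh [ 53. 215.] ang 7.6 | depth xy [595.  -6.]
scene meter_mid 0.75 2385 z 0.03 zmed 0.0309 cen [ 750.  -258.6] wh [149.  80.] ang 85.0 | depth xy [ 751. -261.]
scene blue_sensor_cap 0.81 352 z 0.162 zmed 0.1623 cen [540.3 -79.7] wh [52. 62.] ang 61.6 | depth xy [542. -80.]
scene green_sensor_cap 0.77 314 z 0.162 zmed 0.1623 cen [534.5  -3.8] wh [54. 57.] ang 58.7 | depth xy [534.  -5.]
scene red_sensor_cap 0.58 296 z 0.162 zmed 0.1623 cen [519.5  74.2] wh [51. 65.] ang 57.3 | depth xy [520.  74.]
top tape_box 0.7 2892 z 0 zmed 0.0018 cen [ 469.4 -316. ] wh [132. 291.] ang 87.7 | depth xy [ 472. -321.]
top park_rack 0.87 3202 z 0.05 zmed 0.0501 cen [473.5 303.4] wh [269.  63.] ang 6.5 | depth xy [471. 304.]
top row_rack 0.88 2750 z 0.05 zmed 0.0526 cen [568.5   5.9] wh [140. 271.] ang 8.1 | depth xy [557.  21.]
top probe_case_center 0.74 2237 z 0.105 zmed 0.1056 cen [588.8   2.3] wh [ 47. 211.] ang 7.3 | depth xy [589.   2.]
top meter_mid 0.7 2157 z 0.03 zmed 0.031 cen [ 744.1 -257.1] wh [150.  75.] ang 84.9 | depth xy [ 744. -257.]
top blue_sensor_cap 0.72 616 z 0.162 zmed 0.1623 cen [536.7 -78. ] wh [53. 55.] ang 1.5 | depth xy [537. -78.]
top green_sensor_cap 0.61 606 z 0.162 zmed 0.1624 cen [528.8  -1.2] wh [53. 53.] ang 1.5 | depth xy [529.  -1.]
top red_sensor_cap 0.93 609 z 0.162 zmed 0.1623 cen [515.1  76.4] wh [53. 53.] ang 1.7 | depth xy [516.  76.]
```

```bash
python3 - <<'E'
from h import *
n="top"; p,d=arm.get_image(n)
r=arm.regions_of("park_rack",n)[0]["pixels"]
m=cv2.morphologyEx(r.astype(np.uint8),cv2.MORPH_CLOSE,np.ones((15,15)))
g=p.max(2); m=cv2.erode(m,np.ones((7,7)))
h=((g<90)&(m>0)).astype(np.uint8)
nn,lab,st,ce=cv2.connectedComponentsWithStats(h)
for i in range(1,nn):
    if st[i,4]>15: print("hole",st[i].tolist(),ce[i].round(1),onplane(n,ce[i],.05)[0].round(4), onplane(n,ce[i],.048)[0].round(4))
r=arm.regions_of("tape_box",n)
hsv=cv2.cvtColor(p,cv2.COLOR_RGB2HSV); y=((hsv[...,0]>20)&(hsv[...,0]<40)&(hsv[...,1]>120)&(hsv[...,2]>100)).astype(np.uint8)
y[:, :400]=0; y[:,510:]=0; y[:230]=0;y[400:]=0
cs,hi=cv2.findContours(y,cv2.RETR_CCOMP,cv2.CHAIN_APPROX_NONE)
for c,hh in zip(cs,hi[0]):
    if len(c)<100: continue
    W=onplane(n,c[:,0,:].astype(float),0)[:,:2]
    print("hole" if hh[3]>=0 else "outer",[np.round(v,1) for v in cv2.minAreaRect((W*1000).astype(np.float32))])
E
```

```text
hole [159, 258, 10, 10, 71] [163.8 262.4] [0.5636 0.3141 0.05  ] [0.5637 0.3146 0.048 ]
hole [163, 300, 9, 10, 71] [166.9 304.6] [0.4741 0.304  0.05  ] [0.4741 0.3044 0.048 ]
hole [166, 343, 9, 9, 69] [170. 347.] [0.3847 0.2939 0.05  ] [0.3845 0.2944 0.048 ]
outer [array([ 469.6, -316.4]), array([133.8, 294.2]), np.float64(87.5)]
hole [array([ 469.5, -316.4]), array([ 91.1, 251.1]), np.float64(87.5)]
```

```bash
python3 -m jog '{"rotation":[[0,0,-0.175],[0,0,0],[0,0,0],[0,0,0],[0,0,0],[0,0,0],[0,0,0],[0,0,0]],"slide":[[0.865,0.905,-0.44],[0.865,0.905,-0.44],[0.865,0.905,-0.44],[0.865,0.905,-0.44],[0.865,0.905,-0.44],[0.865,0.905,-0.44],[0.865,0.905,-0.44],[0,0,0]],"gripper":[1,1,1,1,1,1,1,1]}'
```

```text
clock: 4.78
tool_pos: [0.5172, 0.0777, 0.2473]
orientation: [[-0.138, 0.99, -0.002], [0.991, 0.138, 0.0], [0.001, -0.002, -1.0]]
ft_force: [1.3, 0.2, -0.6]
width: 0.086
```

```bash
python3 -m jog '{"rotation":[[0,0,0],[0,0,0],[0,0,0],[0,0,0],[0,0,0],[0,0,0],[0,0,0]],"slide":[[0,0,-0.94],[0,0,-0.94],[0,0,-0.94],[0,0,-0.94],[0,0,-0.94],[0,0,-0.94],[0,0,0]],"gripper":[1,1,1,1,1,1,1]}'
python3 - <<'E'
from h import *
p,d=arm.get_image("scene"); cv2.imwrite("pics/s3.png",cv2.resize(p[130:290,220:420,::-1],None,fx=4,fy=3.75))
E
```

```text
clock: 5.37
tool_pos: [0.5139, 0.0747, 0.1339]
orientation: [[-0.135, 0.991, -0.005], [0.991, 0.135, -0.001], [-0.0, -0.005, -1.0]]
ft_force: [-0.7, -0.2, -1.3]
width: 0.0855
```

View pics/s3.png

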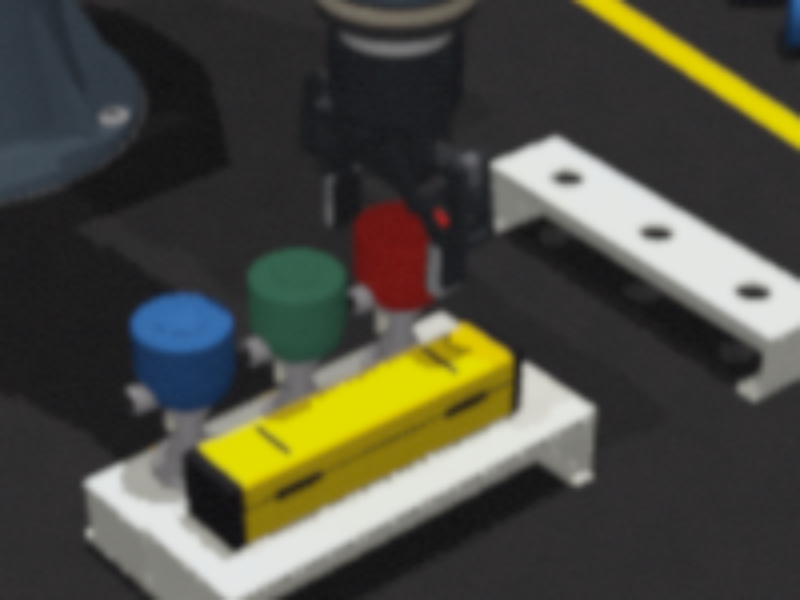

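Fingers straddle the red cap (zoomed at 395,255), tips clear of the case. Closing.

```bash
python3 -m jog '{"rotation":[[0,0,0],[0,0,0],[0,0,0],[0,0,0],[0,0,0],[0,0,0],[0,0,0]],"slide":[[0,0,0],[0,0,0],[0,0,0],[0,0,0],[0,0,0],[0,0,0],[0,0,0]],"gripper":[0,0,0,0,0,0,0]}'
```

```text
clock: 6.0
tool_pos: [0.5165, 0.0752, 0.1385]
orientation: [[-0.136, 0.991, 0.002], [0.991, 0.136, 0.0], [-0.0, 0.002, -1.0]]
ft_force: [-1.4, -0.6, 9.5]
width: 0.0543
```

```bash
python3 -m jog '{"rotation":[[0,0,0],[0,0,0],[0,0,0],[0,0,0],[0,0,0],[0,0,0]],"slide":[[0,0,0.4],[0,0,0.8],[0,0,1],[0,0,1],[0,0,1],[0,0,0.8]],"gripper":[0,0,0,0,0,0]}'
python3 -m jog '{"rotation":[[0,0,0],[0,0,0],[0,0,0],[0,0,0],[0,0,0],[0,0,0],[0,0,0],[0,0,0],[0,0,0],[0,0,0]],"slide":[[0.2,0.9,0],[0.2,1,0],[0.2,1,0],[0.2,1,0],[0.2,1,0],[0.2,1,0],[0.2,1,0],[0.2,1,0],[0.2,1,0],[0.2,1,0]],"gripper":[0,0,0,0,0,0,0,0,0,0]}'
python3 -m jog '{"rotation":[[0,0,0],[0,0,0],[0,0,0],[0,0,0]],"slide":[[0.2,1,0],[0.2,0.7,0],[0,0.29,0],[0,0,0]],"gripper":[0,0,0,0]}'
python3 - <<'E'
from h import *
p,d=arm.get_image("scene"); cv2.imwrite("pics/s4.png",cv2.resize(p[80:240,260:460,::-1],None,fx=4,fy=3.75))
p,d=arm.get_image("top"); cv2.imwrite("pics/t4.png",cv2.resize(p[200:400,100:350,::-1],None,fx=3,fy=3))
E
```

```text
clock: 6.5
tool_pos: [0.516, 0.0752, 0.2394]
orientation: [[-0.136, 0.991, 0.002], [0.991, 0.136, 0.0], [0.0, 0.002, -1.0]]
ft_force: [0.6, 0.4, -3.3]
width: 0.0545
clock: 7.33
tool_pos: [0.5558, 0.2741, 0.2378]
orientation: [[-0.136, 0.991, 0.0], [0.991, 0.136, 0.0], [0.0, 0.001, -1.0]]
ft_force: [0.6, -0.7, -3.0]
width: 0.0543
clock: 7.67
tool_pos: [0.5636, 0.3139, 0.237]
orientation: [[-0.137, 0.991, -0.0], [0.991, 0.137, 0.0], [0.0, -0.0, -1.0]]
ft_force: [-0.2, -0.3, -3.5]
width: 0.0545
```

View pics/s4.png

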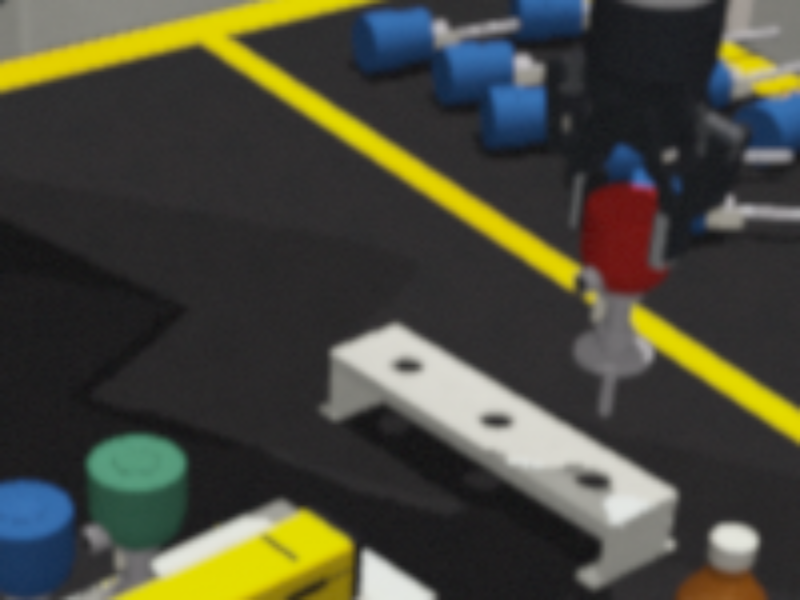

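View pics/t4.png

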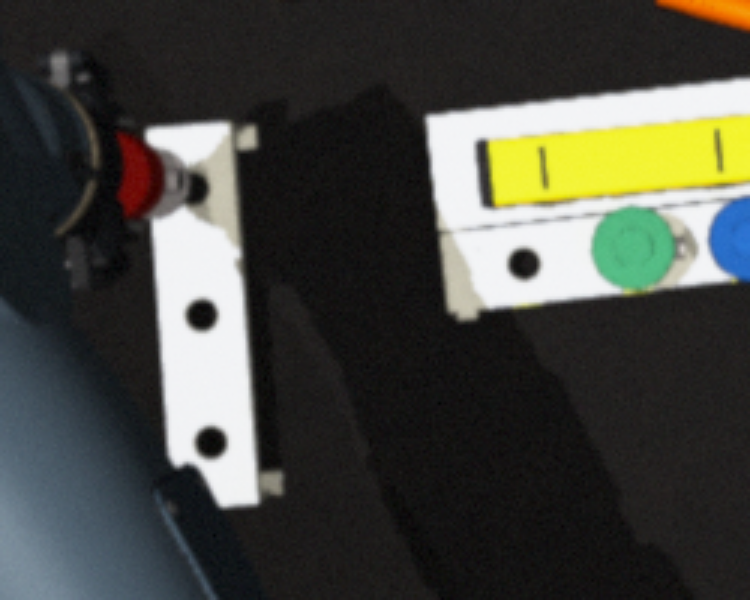

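```bash
python3 -m jog '{"rotation":[[0,0,0],[0,0,0],[0,0,0],[0,0,0],[0,0,0],[0,0,0],[0,0,0]],"slide":[[0,0,-0.9],[0,0,-1],[0,0,-1],[0,0,-1],[0,0,-0.6],[0,0,-0.25],[0,0,0]],"gripper":[0,0,0,0,0,0,0]}'
python3 - <<'E'
from h import *
p,d=arm.get_image("scene"); cv2.imwrite("pics/s5.png",cv2.resize(p[80:240,260:460,::-1],None,fx=4,fy=3.75))
E
```

```text
clock: 8.35
tool_pos: [0.5633, 0.3118, 0.1413]
orientation: [[-0.135, 0.991, -0.001], [0.991, 0.135, -0.001], [-0.001, -0.001, -1.0]]
ft_force: [-0.1, -0.7, -3.3]
width: 0.0541
```

View pics/s5.png

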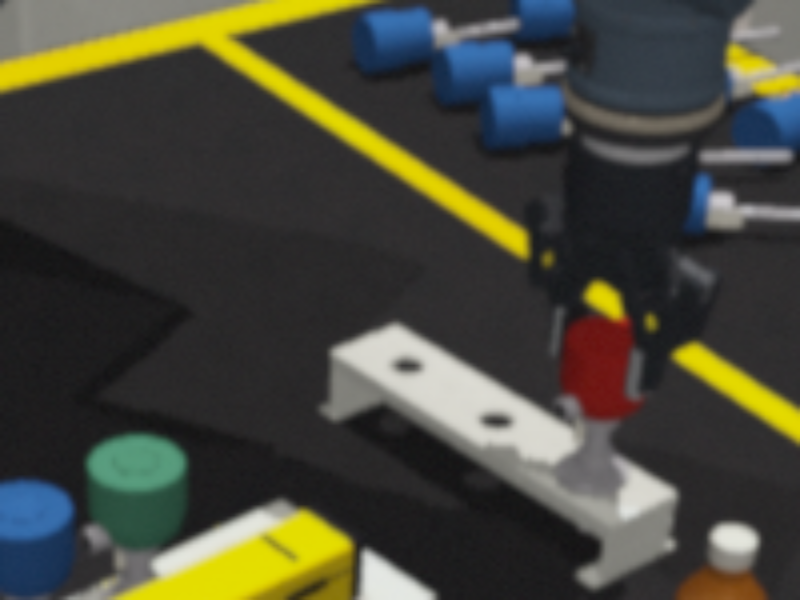

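```bash
python3 -m jog '{"rotation":[[0,0,0],[0,0,0],[0,0,0]],"slide":[[0,0,-0.1],[0,0,-0.05],[0,0,0]],"gripper":[0,0,0]}'
```

```text
clock: 8.65
tool_pos: [0.5641, 0.313, 0.1395]
orientation: [[-0.136, 0.991, 0.001], [0.991, 0.136, 0.0], [0.0, 0.001, -1.0]]
ft_force: [0.0, 0.1, -2.8]
width: 0.0546
```

```bash
python3 -m jog '{"rotation":[[0,0,0],[0,0,0],[0,0,0],[0,0,0],[0,0,0]],"slide":[[0,0,-0.06],[0,0,0],[0,0,0],[0,0,0],[0,0,0]],"gripper":[0,0.85,0.85,0.85,0.85]}'
python3 -m jog '{"rotation":[[0,0,0],[0,0,0],[0,0,0],[0,0,0],[0,0,0]],"slide":[[0,0,0.5],[0,0,1],[0,0,1],[0,0,1],[0,0,1]],"gripper":[0.85,0.85,0.85,0.85,0.85]}'
```

```text
clock: 9.07
tool_pos: [0.5639, 0.313, 0.1379]
orientation: [[-0.136, 0.991, 0.0], [0.991, 0.136, 0.0], [0.0, 0.0, -1.0]]
ft_force: [-0.6, -0.2, 0.1]
width: 0.0725
clock: 9.48
tool_pos: [0.5637, 0.3129, 0.2296]
orientation: [[-0.136, 0.991, 0.001], [0.991, 0.136, 0.0], [0.0, 0.001, -1.0]]
ft_force: [-0.3, 0.6, -0.0]
width: 0.0727
```

```bash
python3 -m jog '{"rotation":[[0,0,0],[0,0,0],[0,0,0],[0,0,0],[0,0,0],[0,0,0],[0,0,0],[0,0,0],[0,0,0],[0,0,0]],"slide":[[-0.115,-1,0],[-0.115,-1,0],[-0.115,-1,0],[-0.115,-1,0],[-0.115,-1,0],[-0.115,-1,0],[-0.115,-1,0],[-0.115,-1,0],[-0.115,-1,0],[-0.115,-1,0]],"gripper":[1,1,1,1,1,1,1,1,1,1]}'
python3 -m jog '{"rotation":[[0,0,0],[0,0,0],[0,0,0],[0,0,0],[0,0,0],[0,0,0],[0,0,0],[0,0,0]],"slide":[[-0.105,-1,0],[-0.105,-1,0],[-0.105,-1,0],[-0.105,-1,0],[-0.105,-1,0],[-0.105,-0.7,0],[0,0,0],[0,0,0]],"gripper":[1,1,1,1,1,1,1,1]}'
python3 - <<'E'
from h import *
p,d=arm.get_image("top"); cv2.imwrite("pics/t6.png",cv2.resize(p[200:400,100:350,::-1],None,fx=3,fy=3))
for l in ("red_sensor_cap","green_sensor_cap"):
  for b in arm.boxes_of(l,"top"): print(l,b["xyz"],b["confidence"])
  for b in arm.boxes_of(l,"scene"): print("s",l,b["xyz"],b["confidence"])
E
```

```text
clock: 10.32
tool_pos: [0.5406, 0.112, 0.2286]
orientation: [[-0.136, 0.991, 0.001], [0.991, 0.136, 0.0], [0.0, 0.001, -1.0]]
ft_force: [0.8, 0.3, -0.4]
width: 0.0854
clock: 10.98
tool_pos: [0.5283, -0.0014, 0.2285]
orientation: [[-0.134, 0.991, 0.001], [0.991, 0.134, 0.0], [0.0, 0.001, -1.0]]
ft_force: [-0.6, -0.1, 0.4]
width: 0.0857
red_sensor_cap [0.5617, 0.3056, 0.1623] 0.8
s red_sensor_cap [0.5736, 0.3059, 0.1303] 0.92
s green_sensor_cap [0.5359, -0.006, 0.1478] 0.57
```

View pics/t6.png

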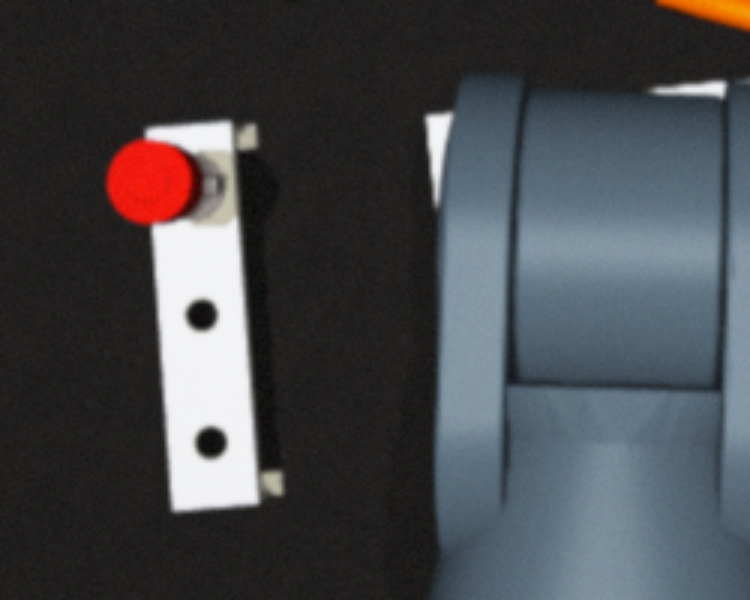

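```bash
python3 -m jog '{"rotation":[[0,0,0],[0,0,0],[0,0,0],[0,0,0],[0,0,0],[0,0,0],[0,0,0]],"slide":[[0,0,-0.9],[0,0,-1],[0,0,-1],[0,0,-1],[0,0,-0.6],[0,0,-0.2],[0,0,0]],"gripper":[1,1,1,1,1,1,1]}'
python3 -m jog '{"rotation":[[0,0,0],[0,0,0],[0,0,0],[0,0,0],[0,0,0],[0,0,0],[0,0,0]],"slide":[[0,0,0],[0,0,0],[0,0,0],[0,0,0],[0,0,0],[0,0,0],[0,0,0]],"gripper":[0,0,0,0,0,0,0]}'
```

```text
clock: 11.82
tool_pos: [0.5277, -0.0007, 0.133]
orientation: [[-0.136, 0.991, -0.002], [0.991, 0.136, 0.0], [0.0, -0.002, -1.0]]
ft_force: [-0.1, -0.1, -0.3]
width: 0.0854
clock: 12.4
tool_pos: [0.529, -0.001, 0.135]
orientation: [[-0.136, 0.991, 0.002], [0.991, 0.136, 0.0], [-0.0, 0.002, -1.0]]
ft_force: [-0.6, 1.1, 6.0]
width: 0.0545
```

```bash
python3 -m jog '{"rotation":[[0,0,0],[0,0,0],[0,0,0],[0,0,0],[0,0,0],[0,0,0]],"slide":[[0,0,0.4],[0,0,0.8],[0,0,1],[0,0,1],[0,0,1],[0,0,0.8]],"gripper":[0,0,0,0,0,0]}'
python3 -m jog '{"rotation":[[0,0,0],[0,0,0],[0,0,0],[0,0,0],[0,0,0],[0,0,0],[0,0,0],[0,0,0],[0,0,0],[0,0,0]],"slide":[[-0.17,0.9,0],[-0.17,1,0],[-0.17,1,0],[-0.17,1,0],[-0.17,1,0],[-0.17,1,0],[-0.17,1,0],[-0.17,1,0],[-0.17,1,0],[-0.17,1,0]],"gripper":[0,0,0,0,0,0,0,0,0,0]}'
python3 -m jog '{"rotation":[[0,0,0],[0,0,0],[0,0,0],[0,0,0],[0,0,0],[0,0,0],[0,0,0]],"slide":[[-0.17,1,0],[-0.17,1,0],[-0.17,1,0],[-0.17,1,0],[-0.17,0.95,0],[-0.17,0.4,0],[0,0,0]],"gripper":[0,0,0,0,0,0,0]}'
```

```text
clock: 12.9
tool_pos: [0.5283, -0.0011, 0.2361]
orientation: [[-0.136, 0.991, 0.001], [0.991, 0.136, -0.0], [-0.0, 0.001, -1.0]]
ft_force: [0.7, 0.6, -1.9]
width: 0.0543
clock: 13.73
tool_pos: [0.4939, 0.1979, 0.2346]
orientation: [[-0.136, 0.991, 0.001], [0.991, 0.136, 0.0], [0.0, 0.001, -1.0]]
ft_force: [-0.2, -0.4, -3.0]
width: 0.0547
clock: 14.32
tool_pos: [0.4731, 0.3053, 0.2341]
orientation: [[-0.137, 0.991, -0.0], [0.991, 0.137, 0.0], [0.0, -0.0, -1.0]]
ft_force: [0.7, -0.2, -2.5]
width: 0.055
```

```bash
python3 -m jog '{"rotation":[[0,0,0],[0,0,0],[0,0,0],[0,0,0],[0,0,0],[0,0,0],[0,0,0],[0,0,0]],"slide":[[0,0,-0.9],[0,0,-1],[0,0,-1],[0,0,-1],[0,0,-0.6],[0,0,-0.3],[0,0,-0.1],[0,0,0]],"gripper":[0,0,0,0,0,0,0,0]}'
python3 - <<'E'
from h import *
p,d=arm.get_image("scene"); cv2.imwrite("pics/s7.png",cv2.resize(p[80:240,260:460,::-1],None,fx=4,fy=3.75))
E
```

```text
clock: 14.98
tool_pos: [0.474, 0.3036, 0.1361]
orientation: [[-0.135, 0.991, 0.0], [0.991, 0.135, 0.0], [-0.0, 0.0, -1.0]]
ft_force: [-0.3, 0.1, -2.3]
width: 0.0546
```

View pics/s7.png

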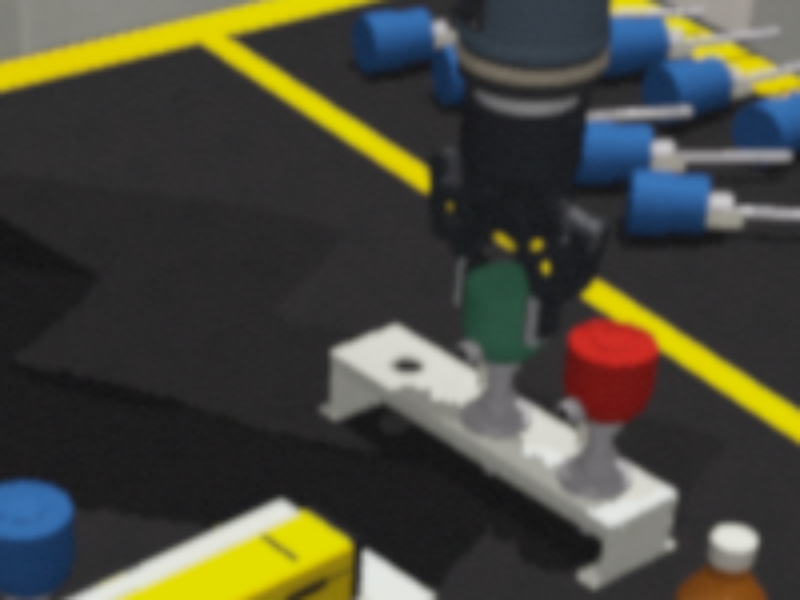

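Red stands parked (zoomed 610,400) and green is at the middle hole. Release, go to blue.

```bash
python3 -m jog '{"rotation":[[0,0,0],[0,0,0],[0,0,0],[0,0,0],[0,0,0]],"slide":[[0,0,-0.08],[0,0,0],[0,0,0],[0,0,0],[0,0,0]],"gripper":[0,0.85,0.85,0.85,0.85]}'
python3 -m jog '{"rotation":[[0,0,0],[0,0,0],[0,0,0],[0,0,0],[0,0,0],[0,0,0],[0,0,0],[0,0,0],[0,0,0],[0,0,0]],"slide":[[0,0,0.5],[0,0,1],[0,0,1],[0,0,1],[0,0,1],[0.16,-1,0],[0.16,-1,0],[0.16,-1,0],[0.16,-1,0],[0.16,-1,0]],"gripper":[0.85,0.85,0.85,0.85,0.85,0.85,1,1,1,1]}'
python3 -m jog '{"rotation":[[0,0,0],[0,0,0],[0,0,0],[0,0,0],[0,0,0],[0,0,0],[0,0,0],[0,0,0],[0,0,0],[0,0,0]],"slide":[[0.16,-1,0],[0.16,-1,0],[0.16,-1,0],[0.16,-1,0],[0.16,-1,0],[0.16,-1,0],[0.16,-1,0],[0.16,-1,0],[0.16,-1,0],[0.16,-1,0]],"gripper":[1,1,1,1,1,1,1,1,1,1]}'
python3 -m jog '{"rotation":[[0,0,0],[0,0,0],[0,0,0],[0,0,0],[0,0,0],[0,0,0]],"slide":[[0.16,-1,0],[0.16,-1,0],[0.16,-1,0],[0.16,-0.8,0],[0.1,-0.3,0],[0,0,0]],"gripper":[1,1,1,1,1,1]}'
```

```text
clock: 15.45
tool_pos: [0.4739, 0.3041, 0.1344]
orientation: [[-0.136, 0.991, 0.0], [0.991, 0.136, 0.0], [0.0, 0.001, -1.0]]
ft_force: [-0.2, 0.7, -0.3]
width: 0.0725
clock: 16.28
tool_pos: [0.4899, 0.2031, 0.2251]
orientation: [[-0.136, 0.991, 0.001], [0.991, 0.136, 0.0], [0.0, 0.001, -1.0]]
ft_force: [-0.2, -0.7, -0.7]
width: 0.0853
clock: 17.12
tool_pos: [0.5219, 0.0029, 0.225]
orientation: [[-0.136, 0.991, 0.001], [0.991, 0.136, -0.0], [-0.0, 0.001, -1.0]]
ft_force: [0.3, 0.2, -0.2]
width: 0.0856
clock: 17.62
tool_pos: [0.5369, -0.079, 0.2246]
orientation: [[-0.134, 0.991, 0.0], [0.991, 0.134, -0.0], [-0.0, 0.0, -1.0]]
ft_force: [-0.0, -0.3, 0.1]
width: 0.0854
```

Down .091, close.

```bash
python3 -m jog '{"rotation":[[0,0,0],[0,0,0],[0,0,0],[0,0,0],[0,0,0],[0,0,0],[0,0,0]],"slide":[[0,0,-0.9],[0,0,-1],[0,0,-1],[0,0,-1],[0,0,-0.5],[0,0,-0.15],[0,0,0]],"gripper":[1,1,1,1,1,1,1]}'
python3 -m jog '{"rotation":[[0,0,0],[0,0,0],[0,0,0],[0,0,0],[0,0,0],[0,0,0],[0,0,0]],"slide":[[0,0,0],[0,0,0],[0,0,0],[0,0,0],[0,0,0],[0,0,0],[0,0,0]],"gripper":[0,0,0,0,0,0,0]}'
python3 -m jog '{"rotation":[[0,0,0],[0,0,0],[0,0,0],[0,0,0],[0,0,0],[0,0,0]],"slide":[[0,0,0.4],[0,0,0.8],[0,0,1],[0,0,1],[0,0,1],[0,0,0.8]],"gripper":[0,0,0,0,0,0]}'
```

```text
clock: 18.2
tool_pos: [0.5364, -0.0775, 0.1331]
orientation: [[-0.136, 0.991, -0.001], [0.991, 0.136, 0.0], [0.0, -0.001, -1.0]]
ft_force: [-0.3, -0.2, -0.8]
width: 0.0852
clock: 18.78
tool_pos: [0.5374, -0.0782, 0.1345]
orientation: [[-0.135, 0.991, 0.002], [0.991, 0.135, -0.0], [-0.001, 0.002, -1.0]]
ft_force: [-0.8, 1.2, 8.4]
width: 0.0546
clock: 19.28
tool_pos: [0.5367, -0.0781, 0.2355]
orientation: [[-0.135, 0.991, 0.001], [0.991, 0.135, -0.0], [-0.0, 0.001, -1.0]]
ft_force: [-0.3, 0.2, -2.8]
width: 0.0545
```

```bash
python3 -m jog '{"rotation":[[0,0,0],[0,0,0],[0,0,0],[0,0,0],[0,0,0],[0,0,0],[0,0,0],[0,0,0],[0,0,0],[0,0,0]],"slide":[[-0.4,0.9,0],[-0.5,1,0],[-0.5,1,0],[-0.5,1,0],[-0.5,1,0],[-0.5,1,0],[-0.5,1,0],[-0.5,1,0],[-0.5,1,0],[-0.5,1,0]],"gripper":[0,0,0,0,0,0,0,0,0,0]}'
python3 -m jog '{"rotation":[[0,0,0],[0,0,0],[0,0,0],[0,0,0],[0,0,0],[0,0,0],[0,0,0],[0,0,0],[0,0,0],[0,0,0]],"slide":[[-0.5,1,0],[-0.5,1,0],[-0.5,1,0],[-0.5,1,0],[-0.4,1,0],[-0.3,1,0],[0,1,0],[0,1,0],[0,0.7,0],[0,0,0]],"gripper":[0,0,0,0,0,0,0,0,0,0]}'
```

```text
clock: 20.12
tool_pos: [0.438, 0.1208, 0.2339]
orientation: [[-0.135, 0.991, 0.001], [0.991, 0.135, 0.0], [0.0, 0.001, -1.0]]
ft_force: [0.8, -0.6, -2.1]
width: 0.0544
clock: 20.95
tool_pos: [0.3845, 0.296, 0.2334]
orientation: [[-0.137, 0.991, 0.0], [0.991, 0.137, 0.001], [0.001, 0.0, -1.0]]
ft_force: [0.2, -0.2, -2.3]
width: 0.0549
```

```bash
python3 -m jog '{"rotation":[[0,0,0],[0,0,0],[0,0,0],[0,0,0],[0,0,0],[0,0,0],[0,0,0],[0,0,0]],"slide":[[0,0,-0.9],[0,0,-1],[0,0,-1],[0,0,-1],[0,0,-0.6],[0,0,-0.3],[0,0,-0.1],[0,0,0]],"gripper":[0,0,0,0,0,0,0,0]}'
python3 -m jog '{"rotation":[[0,0,0],[0,0,0],[0,0,0],[0,0,0],[0,0,0]],"slide":[[0,0,-0.05],[0,0,0],[0,0,0],[0,0,0],[0,0,0]],"gripper":[0,0,0,0,0]}'
python3 - <<'E'
from h import *
p,d=arm.get_image("scene"); cv2.imwrite("pics/s8.png",cv2.resize(p[80:240,260:460,::-1],None,fx=4,fy=3.75))
E
```

```text
clock: 21.62
tool_pos: [0.3847, 0.2937, 0.1355]
orientation: [[-0.135, 0.991, 0.0], [0.991, 0.135, -0.0], [-0.0, 0.0, -1.0]]
ft_force: [-0.9, -0.2, -1.2]
width: 0.0548
clock: 22.03
tool_pos: [0.3848, 0.2942, 0.1346]
orientation: [[-0.136, 0.991, 0.001], [0.991, 0.136, 0.0], [0.0, 0.001, -1.0]]
ft_force: [-1.0, 0.3, 2.6]
width: 0.0547
```

View pics/s8.png

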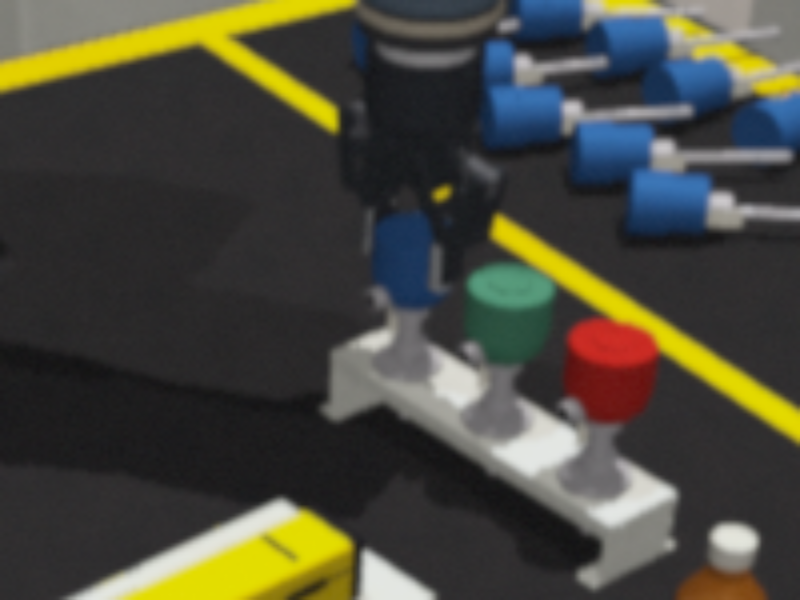

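```bash
python3 -m jog '{"rotation":[[0,0,0],[0,0,0],[0,0,0],[0,0,0],[0,0,0],[0,0,0],[0,0,0],[0,0,0],[0,0,0],[0,0,0]],"slide":[[0,0,0],[0,0,0],[0,0,0],[0,0,0],[0,0,0.5],[0,0,1],[0,0,1],[0,0,1],[0,0,1],[0,0,0]],"gripper":[0.85,0.85,0.85,0.85,0.85,0.85,0.85,0.85,0.85,0.85]}'
python3 - <<'E'
from h import *
n="top"; p,d=arm.get_image(n); P=cloud(n,d)
cv2.imwrite("pics/t9.png",p[100:400,100:500,::-1].repeat(2,0).repeat(2,1))
r=arm.regions_of("probe_case_center",n)
for q in r[:2]:
    m=q["pixels"]&(d>0)&(abs(P[...,2]-.105)<.006); v,u=np.nonzero(m); W=onplane(n,np.c_[u,v].astype(float),.105)[:,:2]
    print(q["confidence"],[np.round(k,1) for k in cv2.minAreaRect((W*1000).astype(np.float32))],W.mean(0).round(4))
g=p.max(2).astype(int)
# row holes
sub=np.zeros((480,640),np.uint8); 
G=onplane(n,np.c_[np.tile(np.arange(640),480),np.repeat(np.arange(480),640)].astype(float),.05)[:,:2].reshape(480,640,2)
th=np.radians(8); o=np.array([.527,-.001]); L=(G-o)@np.array([[np.cos(th),-np.sin(th)],[np.sin(th),np.cos(th)]])
roi=(abs(L[...,0])<.022)&(abs(L[...,1])<.12)
nn,lab,st,ce=cv2.connectedComponentsWithStats((roi&(g<90)).astype(np.uint8))
for i in range(1,nn):
    if st[i,4]>20: print("hole",st[i].tolist(),onplane(n,ce[i],.05)[0].round(4))
E
```

```text
clock: 22.92
tool_pos: [0.3857, 0.2948, 0.2284]
orientation: [[-0.136, 0.991, 0.004], [0.991, 0.136, 0.003], [0.003, 0.005, -1.0]]
ft_force: [0.6, 0.4, 0.8]
width: 0.0728
0.67 [array([588.9,   2.4]), array([ 46.7, 210.2]), np.float64(7.3)] [0.5891 0.0025]
hole [343, 275, 9, 9, 69] [ 0.5386 -0.0774  0.05  ]
hole [306, 279, 10, 10, 72] [ 5.275e-01 -3.000e-04  5.000e-02]
hole [270, 283, 9, 10, 70] [0.5164 0.0772 0.05  ]
```

View pics/t9.png

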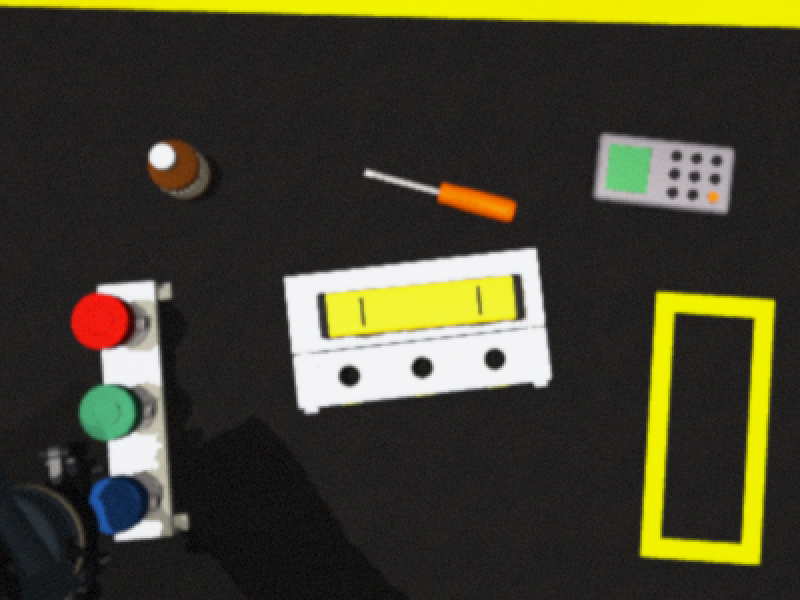

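```bash
python3 -m jog '{"rotation":[[0,0,-0.07],[0,0,0],[0,0,0],[0,0,0],[0,0,0],[0,0,0],[0,0,0],[0,0,0],[0,0,0],[0,0,0]],"slide":[[0.6,-0.9,0],[0.68,-1,0],[0.68,-1,0],[0.68,-1,0],[0.68,-1,0],[0.68,-1,0],[0.68,-1,0],[0.68,-1,0],[0.68,-1,0],[0.68,-1,0]],"gripper":[0.85,0.85,0.85,0.85,1,1,1,1,1,1]}'
python3 -m jog '{"rotation":[[0,0,0],[0,0,0],[0,0,0],[0,0,0],[0,0,0],[0,0,0],[0,0,0]],"slide":[[0.68,-1,0],[0.68,-1,0],[0.68,-1,0],[0.68,-1,0],[0.7,-0.6,0],[0,-0.12,0],[0,0,0]],"gripper":[1,1,1,1,1,1,1]}'
```

```text
clock: 23.85
tool_pos: [0.519, 0.0947, 0.2234]
orientation: [[-0.127, 0.992, -0.001], [0.992, 0.127, -0.0], [-0.0, -0.001, -1.0]]
ft_force: [0.2, 0.2, 0.1]
width: 0.0856
clock: 24.43
tool_pos: [0.5872, 0.0008, 0.223]
orientation: [[-0.126, 0.992, -0.002], [0.992, 0.126, 0.0], [0.0, -0.002, -1.0]]
ft_force: [-0.6, 1.1, 0.3]
width: 0.085
```

Down .146 (7.3 units), small x correction.

```bash
python3 -m jog '{"rotation":[[0,0,0],[0,0,0],[0,0,0],[0,0,0],[0,0,0],[0,0,0],[0,0,0],[0,0,0],[0,0,0],[0,0,0]],"slide":[[0.1,0.1,-0.9],[0,0,-1],[0,0,-1],[0,0,-1],[0,0,-1],[0,0,-1],[0,0,-0.8],[0,0,-0.4],[0,0,-0.2],[0,0,0]],"gripper":[1,1,1,1,1,1,1,1,1,1]}'
python3 - <<'E'
from h import *
p,d=arm.get_image("scene"); cv2.imwrite("pics/s10.png",cv2.resize(p[140:300,220:420,::-1],None,fx=4,fy=3.75))
E
```

```text
clock: 25.27
tool_pos: [0.5888, 0.004, 0.0778]
orientation: [[-0.128, 0.992, -0.001], [0.992, 0.128, 0.0], [0.0, -0.001, -1.0]]
ft_force: [-0.6, 0.4, 0.4]
width: 0.0851
```

View pics/s10.png

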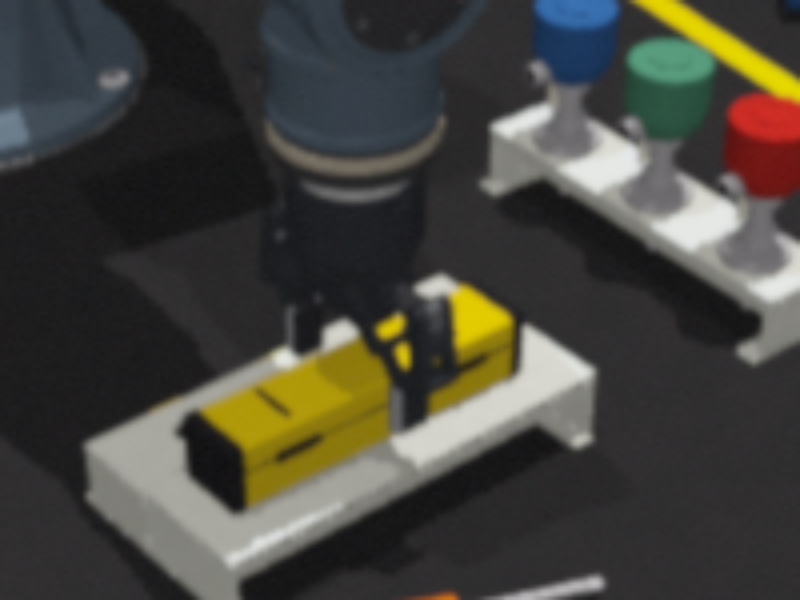

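Straddling the case at mid-length (zoomed 350,390). Close and lift.

```bash
python3 -m jog '{"rotation":[[0,0,0],[0,0,0],[0,0,0],[0,0,0],[0,0,0],[0,0,0],[0,0,0],[0,0,0]],"slide":[[0,0,0],[0,0,0],[0,0,0],[0,0,0],[0,0,0],[0,0,0],[0,0,0],[0,0,0]],"gripper":[0,0,0,0,0,0,0,0]}'
python3 -m jog '{"rotation":[[0,0,0],[0,0,0],[0,0,0],[0,0,0],[0,0,0]],"slide":[[0,0,0.4],[0,0,0.8],[0,0,1],[0,0,1],[0,0,0.8]],"gripper":[0,0,0,0,0]}'
```

```text
clock: 25.98
tool_pos: [0.5899, 0.0035, 0.079]
orientation: [[-0.127, 0.992, 0.001], [0.992, 0.127, 0.0], [-0.0, 0.001, -1.0]]
ft_force: [-1.2, -0.6, 6.8]
width: 0.0454
clock: 26.4
tool_pos: [0.5894, 0.0035, 0.1599]
orientation: [[-0.127, 0.992, 0.0], [0.992, 0.127, -0.0], [-0.0, 0.0, -1.0]]
ft_force: [0.6, 0.3, -3.5]
width: 0.0451
```

```bash
python3 -m jog '{"rotation":[[0,0,0.4],[0,0,0.66],[0,0,0.66],[0,0,0.66],[0,0,0.66],[0,0,0.66],[0,0,0.66],[0,0,0.66],[0,0,0.66],[0,0,0.66]],"slide":[[-0.3,-0.6,0],[-0.34,-0.9,0],[-0.34,-0.9,0],[-0.34,-0.9,0],[-0.34,-0.9,0],[-0.34,-0.9,0],[-0.34,-0.9,0],[-0.34,-0.9,0],[-0.34,-0.9,0],[-0.34,-0.9,0]],"gripper":[0,0,0,0,0,0,0,0,0,0]}'
python3 -m jog '{"rotation":[[0,0,0.66],[0,0,0.66],[0,0,0.66],[0,0,0.66],[0,0,0.66],[0,0,0.66],[0,0,0.66],[0,0,0.66],[0,0,0],[0,0,0]],"slide":[[-0.34,-0.9,0],[-0.34,-0.9,0],[-0.34,-0.9,0],[-0.34,-0.9,0],[-0.34,-0.9,0],[-0.34,-0.9,0],[-0.34,-0.9,0],[-0.24,-0.7,0],[0,-0.4,0],[0,0,0]],"gripper":[0,0,0,0,0,0,0,0,0,0]}'
python3 - <<'E'
from h import *
s=arm.read_state(); R=np.array(s["orientation"]); print("case long axis", np.degrees(np.arctan2(R[1,0],R[0,0])),s["qpos"])
p,d=arm.get_image("scene"); cv2.imwrite("pics/s11.png",cv2.resize(p[180:340,60:260,::-1],None,fx=4,fy=3.75))
E
```

```text
clock: 27.23
tool_pos: [0.5216, -0.1713, 0.1585]
orientation: [[-0.779, 0.628, -0.0], [0.628, 0.779, 0.0], [0.0, -0.0, -1.0]]
ft_force: [0.4, -0.6, -4.3]
width: 0.0453
clock: 28.07
tool_pos: [0.4696, -0.3197, 0.1583]
orientation: [[-0.999, 0.053, 0.0], [0.053, 0.999, -0.0], [-0.0, -0.0, -1.0]]
ft_force: [0.5, 1.2, -3.9]
width: 0.0452
case long axis 176.9708731278027 [-5.97645398e-01  3.78511082e-01 -1.51064723e-02  1.17702924e+00
 -1.66236131e-04 -5.44777168e-01]
```

View pics/s11.png

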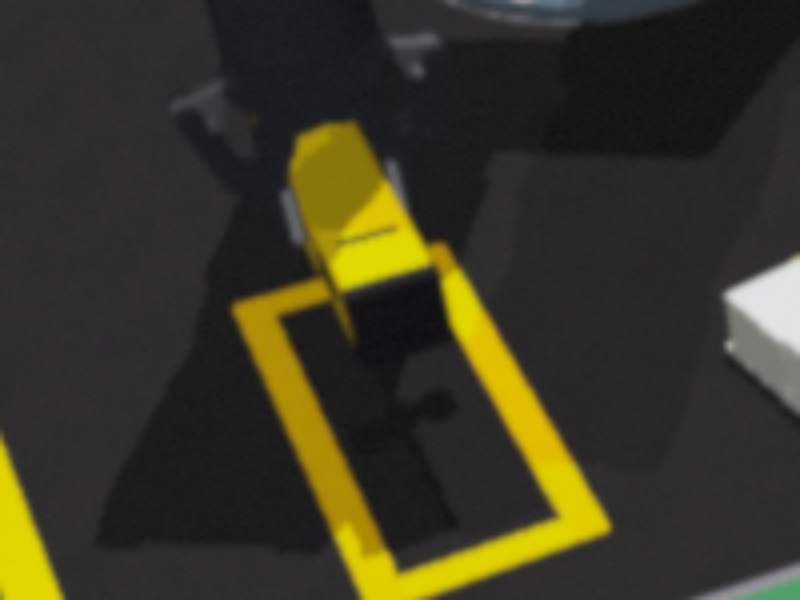

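```bash
python3 -m jog '{"rotation":[[0,0,0.08],[0,0,0],[0,0,0],[0,0,0],[0,0,0],[0,0,0],[0,0,0],[0,0,0],[0,0,0],[0,0,0]],"slide":[[0,0.08,-0.9],[0,0,-1],[0,0,-1],[0,0,-1],[0,0,-1],[0,0,-0.7],[0,0,-0.5],[0,0,-0.2],[0,0,0],[0,0,0]],"gripper":[0,0,0,0,0,0,0,0,0,0]}'
python3 - <<'E'
from h import *
p,d=arm.get_image("scene"); cv2.imwrite("pics/s12.png",cv2.resize(p[180:340,60:260,::-1],None,fx=4,fy=3.75))
E
```

```text
clock: 28.95
tool_pos: [0.4703, -0.3168, 0.0328]
orientation: [[-0.999, 0.039, 0.001], [0.039, 0.999, -0.0], [-0.001, -0.0, -1.0]]
ft_force: [-0.8, -0.8, -4.1]
width: 0.0451
```

View pics/s12.png

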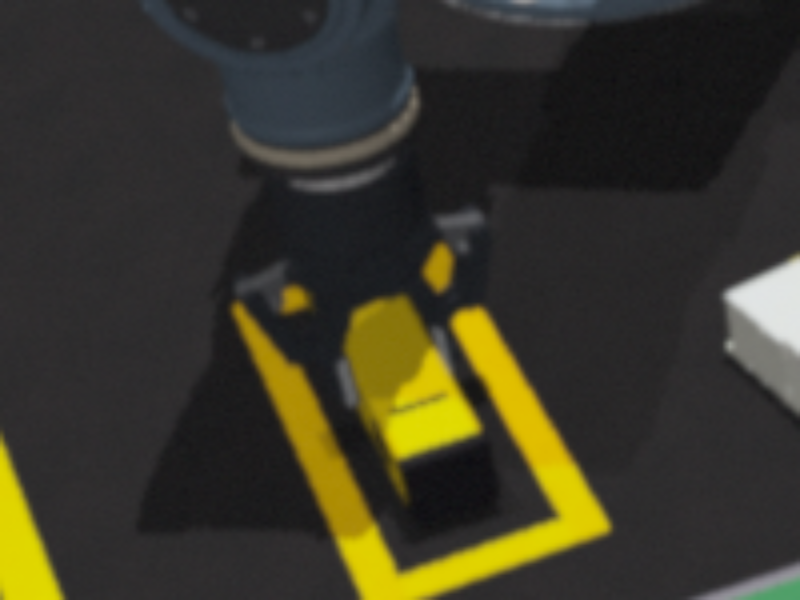

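```bash
python3 -m jog '{"rotation":[[0,0,0],[0,0,0],[0,0,0],[0,0,0]],"slide":[[-0.06,0.02,-0.2],[0,0,-0.15],[0,0,-0.05],[0,0,0]],"gripper":[0,0,0,0]}'
```

```text
clock: 29.33
tool_pos: [0.4685, -0.3164, 0.0241]
orientation: [[-0.999, 0.039, -0.0], [0.039, 0.999, 0.0], [0.0, 0.0, -1.0]]
ft_force: [0.2, -0.0, -3.8]
width: 0.0449
```

```bash
python3 -m jog '{"rotation":[[0,0,0],[0,0,0],[0,0,0]],"slide":[[0,0,-0.06],[0,0,-0.04],[0,0,0]],"gripper":[0,0,0]}'
```

```text
clock: 29.58
tool_pos: [0.4686, -0.3165, 0.0239]
orientation: [[-0.999, 0.039, 0.001], [0.039, 0.999, -0.0], [-0.001, -0.0, -1.0]]
ft_force: [-12.6, 6.0, 31.9]
width: 0.0454
```

```bash
python3 -m jog '{"rotation":[[0,0,0],[0,0,0],[0,0,0],[0,0,0]],"slide":[[0,0,0.06],[0,0,0],[0,0,0],[0,0,0]],"gripper":[0,0.8,0.8,0.8]}'
python3 -m jog '{"rotation":[[0,0,0],[0,0,0],[0,0,0],[0,0,0],[0,0,0],[0,0,0],[0,0,0],[0,0,0],[0,0,0]],"slide":[[0,0,0.5],[0,0,1],[0,0,1],[0,0,1],[0,0,1],[0,0,1],[0,0,1],[0,0,1],[0,0,1]],"gripper":[0.8,0.8,0.8,0.8,0.8,0.8,0.8,0.8,0.8]}'
```

```text
clock: 29.92
tool_pos: [0.4687, -0.3166, 0.0233]
orientation: [[-0.999, 0.039, 0.0], [0.039, 0.999, -0.0], [-0.0, -0.0, -1.0]]
ft_force: [-0.4, -0.2, -0.3]
width: 0.0682
clock: 30.67
tool_pos: [0.4685, -0.3164, 0.1951]
orientation: [[-0.999, 0.039, 0.0], [0.039, 0.999, -0.0], [-0.0, -0.0, -1.0]]
ft_force: [-0.2, -0.2, 0.1]
width: 0.0682
```

```bash
python3 -m jog '{"rotation":[[0,0,-0.4],[0,0,-0.4],[0,0,-0.4],[0,0,-0.4],[0,0,-0.4],[0,0,-0.4],[0,0,-0.4],[0,0,-0.4],[0,0,-0.4],[0,0,-0.4]],"slide":[[-0.14,0.9,0.17],[-0.14,1,0.17],[-0.14,1,0.17],[-0.14,1,0.17],[-0.14,1,0.17],[-0.14,1,0.17],[-0.14,1,0.17],[-0.14,1,0.17],[-0.14,1,0.17],[-0.14,1,0.17]],"gripper":[1,1,1,1,1,1,1,1,1,1]}'
python3 -m jog '{"rotation":[[0,0,-0.4],[0,0,-0.4],[0,0,-0.4],[0,0,-0.4],[0,0,-0.4],[0,0,-0.4],[0,0,-0.4],[0,0,-0.4],[0,0,-0.4],[0,0,-0.4]],"slide":[[-0.14,1,0],[-0.14,1,0],[-0.14,1,0],[-0.14,1,0],[-0.14,1,0],[-0.14,1,0],[-0.14,1,0],[-0.14,1,0],[-0.14,1,0],[-0.14,1,0]],"gripper":[1,1,1,1,1,1,1,1,1,1]}'
python3 - <<'E'
from h import *
n="top"; p,d=arm.get_image(n); P=cloud(n,d)
cv2.imwrite("pics/t13.png",p[100:400,100:500,::-1].repeat(2,0).repeat(2,1))
def rect(l,z):
    for q in arm.regions_of(l,n)[:2]:
        m=q["pixels"]&(d>0)&(abs(P[...,2]-z)<.006); v,u=np.nonzero(m)
        if len(v)<20: continue
        W=onplane(n,np.c_[u,v].astype(float),z)[:,:2]
        print(l,round(q["confidence"],2),[np.round(k,1) for k in cv2.minAreaRect((W*1000).astype(np.float32))])
rect("probe_case_center",.05)
for c in("blue","green","red"): rect(c+"_sensor_cap",.1615)
E
```

```text
clock: 31.5
tool_pos: [0.4402, -0.1175, 0.2282]
orientation: [[-0.867, 0.498, 0.001], [0.498, 0.867, -0.0], [-0.001, 0.0, -1.0]]
ft_force: [-0.8, 0.4, 1.2]
width: 0.0853
clock: 32.33
tool_pos: [0.4123, 0.0825, 0.2281]
orientation: [[-0.539, 0.842, 0.001], [0.842, 0.539, 0.0], [-0.0, 0.001, -1.0]]
ft_force: [-0.2, -0.4, -0.2]
width: 0.0857
probe_case_center 0.6 [array([ 466.8, -317.6]), array([ 47.7, 210.6]), np.float64(87.9)]
blue_sensor_cap 0.95 [array([387.3, 303.7]), array([34.2, 54.8]), np.float64(78.7)]
green_sensor_cap 0.81 [array([475.1, 301.9]), array([52.5, 51.8]), np.float64(46.9)]
red_sensor_cap 0.94 [array([563.4, 313.2]), array([52.7, 54.8]), np.float64(1.5)]
```

View pics/t13.png

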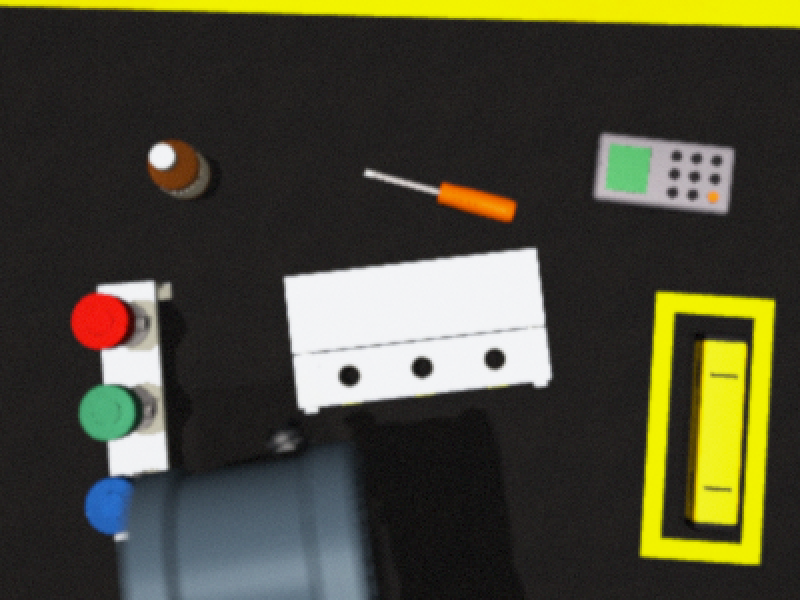

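```bash
python3 -m jog '{"rotation":[[0,0,-0.36],[0,0,-0.36],[0,0,-0.36],[0,0,-0.36],[0,0,-0.36],[0,0,-0.36],[0,0,-0.36],[0,0,-0.36],[0,0,-0.36],[0,0,-0.36]],"slide":[[-0.13,1,0],[-0.13,1,0],[-0.13,1,0],[-0.13,1,0],[-0.13,1,0],[-0.13,1,0],[-0.13,1,0],[-0.13,1,0],[-0.13,1,0],[-0.13,1,0]],"gripper":[0.85,0.85,0.85,0.85,0.85,0.85,0.85,0.85,0.85,0.85]}'
python3 -m jog '{"rotation":[[0,0,0],[0,0,0],[0,0,0],[0,0,0]],"slide":[[-0.08,0.5,0],[0,0,0],[0,0,0],[0,0,0]],"gripper":[0.85,0.85,0.85,0.85]}'
```

```text
clock: 33.42
tool_pos: [0.3869, 0.2817, 0.2275]
orientation: [[-0.137, 0.991, 0.0], [0.991, 0.137, -0.0], [-0.0, 0.0, -1.0]]
ft_force: [-0.1, -0.9, 0.3]
width: 0.0728
clock: 33.75
tool_pos: [0.3852, 0.2906, 0.2274]
orientation: [[-0.139, 0.99, -0.0], [0.99, 0.139, -0.0], [-0.0, -0.0, -1.0]]
ft_force: [-0.0, 0.4, 1.0]
width: 0.0726
```

```bash
python3 -m jog '{"rotation":[[0,0,0],[0,0,0],[0,0,0],[0,0,0],[0,0,0],[0,0,0],[0,0,0]],"slide":[[0,0.15,-0.9],[0,0,-1],[0,0,-1],[0,0,-1],[0,0,-0.5],[0,0,-0.25],[0,0,0]],"gripper":[0.85,0.85,0.85,0.85,0.85,0.85,0.85]}'
python3 -m jog '{"rotation":[[0,0,0],[0,0,0],[0,0,0],[0,0,0],[0,0,0],[0,0,0],[0,0,0]],"slide":[[0,0,0],[0,0,0],[0,0,0],[0,0,0],[0,0,0],[0,0,0],[0,0,0]],"gripper":[0,0,0,0,0,0,0]}'
python3 -m jog '{"rotation":[[0,0,0],[0,0,0],[0,0,0],[0,0,0],[0,0,0],[0,0,0]],"slide":[[0,0,0.4],[0,0,0.8],[0,0,1],[0,0,1],[0,0,1],[0,0,0.8]],"gripper":[0,0,0,0,0,0]}'
```

```text
clock: 34.33
tool_pos: [0.3849, 0.2938, 0.1339]
orientation: [[-0.139, 0.99, -0.001], [0.99, 0.139, -0.001], [-0.001, -0.001, -1.0]]
ft_force: [-0.9, 0.8, 0.1]
width: 0.0726
clock: 34.92
tool_pos: [0.3856, 0.295, 0.1356]
orientation: [[-0.139, 0.99, 0.002], [0.99, 0.139, 0.001], [0.001, 0.002, -1.0]]
ft_force: [-1.6, -0.7, 6.8]
width: 0.0542
clock: 35.42
tool_pos: [0.3852, 0.2947, 0.2369]
orientation: [[-0.139, 0.99, 0.001], [0.99, 0.139, 0.001], [0.001, 0.002, -1.0]]
ft_force: [0.2, -0.1, -2.2]
width: 0.0546
```

```bash
python3 -m jog '{"rotation":[[0,0,0],[0,0,0],[0,0,0],[0,0,0],[0,0,0],[0,0,0],[0,0,0],[0,0,0],[0,0,0],[0,0,0]],"slide":[[0,-0.9,0],[0,-1,0],[0.3,-1,0],[0.4,-1,0],[0.5,-1,0],[0.5,-1,0],[0.5,-1,0],[0.5,-1,0],[0.5,-1,0],[0.5,-1,0]],"gripper":[0,0,0,0,0,0,0,0,0,0]}'
python3 -m jog '{"rotation":[[0,0,0],[0,0,0],[0,0,0],[0,0,0],[0,0,0],[0,0,0],[0,0,0],[0,0,0],[0,0,0],[0,0,0]],"slide":[[0.5,-1,0],[0.5,-1,0],[0.5,-1,0],[0.5,-1,0],[0.5,-1,0],[0.5,-1,0],[0.5,-1,0],[0.45,-1,0],[0,-0.73,0],[0,0,0]],"gripper":[0,0,0,0,0,0,0,0,0,0]}'
python3 -m jog '{"rotation":[[0,0,0],[0,0,0]],"slide":[[0,0,0],[0,0,0]],"gripper":[0,0]}'
python3 - <<'E'
from h import *
p,d=arm.get_image("scene"); cv2.imwrite("pics/s14.png",cv2.resize(p[130:290,200:400,::-1],None,fx=4,fy=3.75))
E
```

```text
clock: 36.25
tool_pos: [0.4594, 0.0955, 0.2354]
orientation: [[-0.139, 0.99, 0.001], [0.99, 0.139, 0.0], [0.0, 0.001, -1.0]]
ft_force: [0.3, 0.8, -2.0]
width: 0.0546
clock: 37.08
tool_pos: [0.5383, -0.0804, 0.235]
orientation: [[-0.137, 0.991, 0.0], [0.991, 0.137, -0.001], [-0.001, 0.0, -1.0]]
ft_force: [0.0, -0.5, -2.1]
width: 0.0547
clock: 37.25
tool_pos: [0.5379, -0.0776, 0.2349]
orientation: [[-0.139, 0.99, 0.0], [0.99, 0.139, 0.0], [0.0, 0.0, -1.0]]
ft_force: [-0.2, 0.4, -2.1]
width: 0.0546
```

View pics/s14.png

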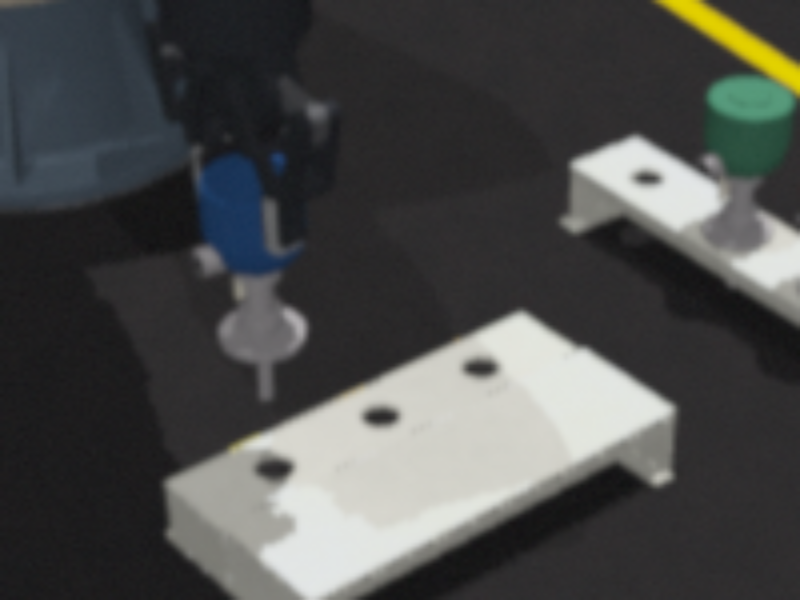

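Blue's stem (265,400) hangs over the -y hole (275,467). Lower.

```bash
python3 -m jog '{"rotation":[[0,0,0],[0,0,0],[0,0,0],[0,0,0],[0,0,0],[0,0,0],[0,0,0],[0,0,0],[0,0,0]],"slide":[[0,0,-0.9],[0,0,-1],[0,0,-1],[0,0,-1],[0,0,-0.6],[0,0,-0.3],[0,0,-0.1],[0,0,0],[0,0,0]],"gripper":[0,0,0,0,0,0,0,0,0]}'
python3 - <<'E'
from h import *
p,d=arm.get_image("scene"); cv2.imwrite("pics/s15.png",cv2.resize(p[130:290,200:400,::-1],None,fx=4,fy=3.75))
E
```

```text
clock: 38.05
tool_pos: [0.5385, -0.0779, 0.1373]
orientation: [[-0.139, 0.99, 0.001], [0.99, 0.139, -0.0], [-0.0, 0.001, -1.0]]
ft_force: [-0.4, -0.1, -2.2]
width: 0.0548
```

View pics/s15.png

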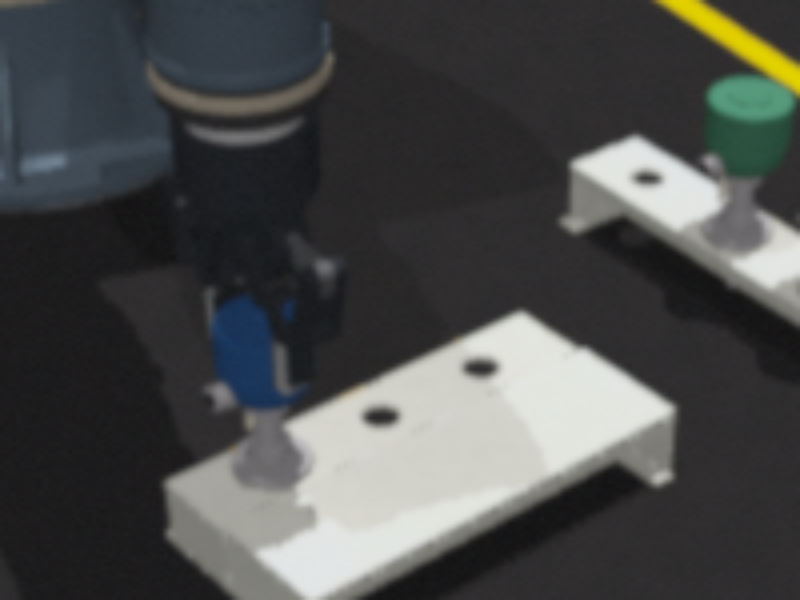

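```bash
python3 -m jog '{"rotation":[[0,0,0],[0,0,0],[0,0,0],[0,0,0],[0,0,0],[0,0,0]],"slide":[[0,0,-0.1],[0,0,0],[0,0,0],[0,0,0],[0,0,0],[0,0,0]],"gripper":[0,0,0.85,0.85,0.85,0.85]}'
python3 -m jog '{"rotation":[[0,0,0],[0,0,0],[0,0,0],[0,0,0],[0,0,0],[0,0,0],[0,0,0],[0,0,0],[0,0,0],[0,0,0]],"slide":[[0,0,0.5],[0,0,1],[0,0,1],[0,0,1],[0,0,1],[-0.16,1,0],[-0.16,1,0],[-0.16,1,0],[-0.16,1,0],[-0.16,1,0]],"gripper":[0.85,0.85,0.85,0.85,0.85,0.85,0.85,0.85,0.85,0.85]}'
python3 -m jog '{"rotation":[[0,0,0],[0,0,0],[0,0,0],[0,0,0],[0,0,0],[0,0,0],[0,0,0],[0,0,0],[0,0,0],[0,0,0]],"slide":[[-0.17,1,0],[-0.17,1,0],[-0.17,1,0],[-0.17,1,0],[-0.17,1,0],[-0.17,1,0],[-0.17,1,0],[-0.17,1,0],[-0.17,1,0],[-0.17,1,0]],"gripper":[0.85,0.85,0.85,0.85,0.85,0.85,0.85,0.85,0.85,0.85]}'
python3 -m jog '{"rotation":[[0,0,0],[0,0,0],[0,0,0],[0,0,0],[0,0,0],[0,0,0]],"slide":[[-0.17,1,0],[-0.17,1,0],[-0.16,1,0],[-0.16,0.8,0],[0,0.25,0],[0,0,0]],"gripper":[0.85,0.85,0.85,0.85,0.85,0.85]}'
```

```text
clock: 38.6
tool_pos: [0.538, -0.0781, 0.1344]
orientation: [[-0.139, 0.99, 0.0], [0.99, 0.139, -0.0], [-0.0, 0.0, -1.0]]
ft_force: [0.5, -1.0, -0.3]
width: 0.0726
clock: 39.43
tool_pos: [0.5218, 0.0228, 0.2251]
orientation: [[-0.139, 0.99, 0.0], [0.99, 0.139, 0.0], [-0.0, 0.0, -1.0]]
ft_force: [-0.3, -0.0, -0.3]
width: 0.0727
clock: 40.27
tool_pos: [0.4877, 0.223, 0.2251]
orientation: [[-0.139, 0.99, 0.001], [0.99, 0.139, 0.0], [0.0, 0.001, -1.0]]
ft_force: [-0.2, 0.2, -0.1]
width: 0.0725
clock: 40.77
tool_pos: [0.4747, 0.3039, 0.2247]
orientation: [[-0.141, 0.99, 0.0], [0.99, 0.141, 0.0], [0.0, 0.0, -1.0]]
ft_force: [-0.1, 1.0, 0.4]
width: 0.0726
```

Down .090, grip, lift.

```bash
python3 -m jog '{"rotation":[[0,0,0],[0,0,0],[0,0,0],[0,0,0],[0,0,0],[0,0,0],[0,0,0]],"slide":[[0,0,-0.9],[0,0,-1],[0,0,-1],[0,0,-0.9],[0,0,-0.5],[0,0,-0.2],[0,0,0]],"gripper":[0.85,0.85,0.85,0.85,0.85,0.85,0.85]}'
python3 -m jog '{"rotation":[[0,0,0],[0,0,0],[0,0,0],[0,0,0],[0,0,0],[0,0,0],[0,0,0]],"slide":[[0,0,0],[0,0,0],[0,0,0],[0,0,0],[0,0,0],[0,0,0],[0,0,0]],"gripper":[0,0,0,0,0,0,0]}'
python3 -m jog '{"rotation":[[0,0,0],[0,0,0],[0,0,0],[0,0,0],[0,0,0],[0,0,0]],"slide":[[0,0,0.4],[0,0,0.8],[0,0,1],[0,0,1],[0,0,1],[0,0,0.8]],"gripper":[0,0,0,0,0,0]}'
```

```text
clock: 41.35
tool_pos: [0.4747, 0.3023, 0.1341]
orientation: [[-0.139, 0.99, -0.001], [0.99, 0.139, -0.0], [-0.0, -0.001, -1.0]]
ft_force: [-0.9, 0.1, -0.1]
width: 0.0727
clock: 41.93
tool_pos: [0.4755, 0.3033, 0.1358]
orientation: [[-0.139, 0.99, 0.002], [0.99, 0.139, 0.001], [0.001, 0.002, -1.0]]
ft_force: [-0.1, -0.8, 7.9]
width: 0.0546
clock: 42.43
tool_pos: [0.475, 0.303, 0.2368]
orientation: [[-0.139, 0.99, 0.001], [0.99, 0.139, 0.001], [0.001, 0.002, -1.0]]
ft_force: [0.6, 0.3, -2.7]
width: 0.0548
```

```bash
python3 -m jog '{"rotation":[[0,0,0],[0,0,0],[0,0,0],[0,0,0],[0,0,0],[0,0,0],[0,0,0],[0,0,0],[0,0,0],[0,0,0]],"slide":[[0,-0.9,0],[0.18,-1,0],[0.18,-1,0],[0.18,-1,0],[0.18,-1,0],[0.18,-1,0],[0.18,-1,0],[0.18,-1,0],[0.18,-1,0],[0.18,-1,0]],"gripper":[0,0,0,0,0,0,0,0,0,0]}'
python3 -m jog '{"rotation":[[0,0,0],[0,0,0],[0,0,0],[0,0,0],[0,0,0],[0,0,0],[0,0,0],[0,0,0]],"slide":[[0.18,-1,0],[0.18,-1,0],[0.18,-1,0],[0.18,-1,0],[0.18,-0.9,0],[0.1,-0.37,0],[0,0,0],[0,0,0]],"gripper":[0,0,0,0,0,0,0,0]}'
python3 - <<'E'
from h import *
p,d=arm.get_image("scene"); cv2.imwrite("pics/s16.png",cv2.resize(p[130:290,200:400,::-1],None,fx=4,fy=3.75))
E
```

```text
clock: 43.27
tool_pos: [0.5073, 0.1039, 0.2353]
orientation: [[-0.139, 0.99, 0.001], [0.99, 0.139, 0.0], [0.0, 0.001, -1.0]]
ft_force: [0.6, -0.1, -1.1]
width: 0.0547
clock: 43.93
tool_pos: [0.5272, -0.0003, 0.2347]
orientation: [[-0.139, 0.99, 0.0], [0.99, 0.139, 0.0], [0.0, 0.0, -1.0]]
ft_force: [-0.2, -0.0, -2.2]
width: 0.0549
```

View pics/s16.png

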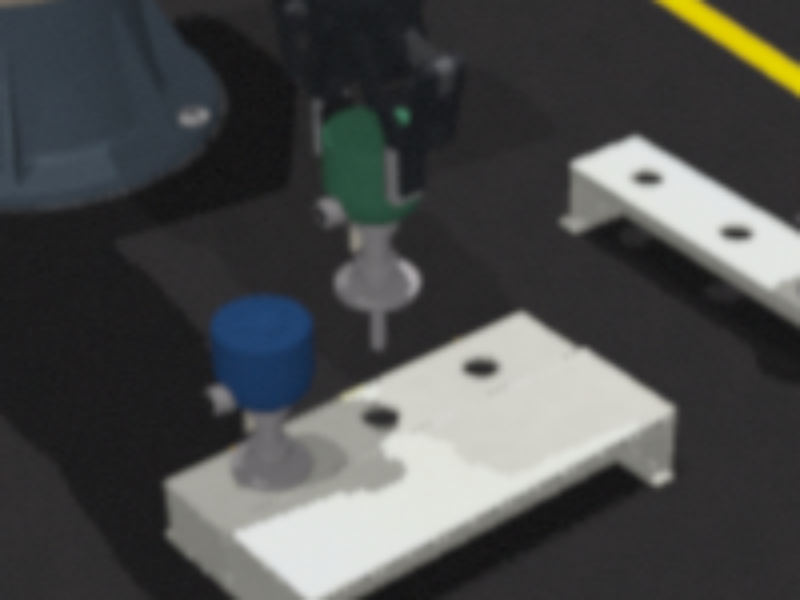

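Blue stands upright at (262,390); green stem (378,345) is over the middle hole (380,415). Lower and release.

```bash
python3 -m jog '{"rotation":[[0,0,0],[0,0,0],[0,0,0],[0,0,0],[0,0,0],[0,0,0],[0,0,0],[0,0,0],[0,0,0]],"slide":[[0,0,-0.9],[0,0,-1],[0,0,-1],[0,0,-1],[0,0,-0.6],[0,0,-0.3],[0,0,-0.1],[0,0,0],[0,0,0]],"gripper":[0,0,0,0,0,0,0,0,0]}'
```

```text
clock: 44.73
tool_pos: [0.5276, -0.0, 0.1371]
orientation: [[-0.14, 0.99, 0.001], [0.99, 0.14, 0.0], [-0.0, 0.001, -1.0]]
ft_force: [-0.6, -0.5, -1.8]
width: 0.0548
```

```bash
python3 -m jog '{"rotation":[[0,0,0],[0,0,0],[0,0,0],[0,0,0],[0,0,0],[0,0,0]],"slide":[[0,0,-0.08],[0,0,0],[0,0,0],[0,0,0],[0,0,0],[0,0,0]],"gripper":[0,0,0.85,0.85,0.85,0.85]}'
```

```text
clock: 45.23
tool_pos: [0.5273, -0.0005, 0.1348]
orientation: [[-0.139, 0.99, 0.0], [0.99, 0.139, -0.0], [-0.0, 0.0, -1.0]]
ft_force: [-0.5, 1.3, -0.4]
width: 0.0726
```

```bash
python3 -m jog '{"rotation":[[0,0,0],[0,0,0],[0,0,0],[0,0,0],[0,0,0],[0,0,0],[0,0,0],[0,0,0],[0,0,0],[0,0,0]],"slide":[[0,0,0.5],[0,0,1],[0,0,1],[0,0,1],[0,0,1],[0.11,1,0],[0.11,1,0],[0.11,1,0],[0.11,1,0],[0.11,1,0]],"gripper":[0.85,0.85,0.85,0.85,0.85,1,1,1,1,1]}'
python3 -m jog '{"rotation":[[0,0,0],[0,0,0],[0,0,0],[0,0,0],[0,0,0],[0,0,0],[0,0,0],[0,0,0],[0,0,0],[0,0,0]],"slide":[[0.12,1,0],[0.12,1,0],[0.12,1,0],[0.12,1,0],[0.12,1,0],[0.12,1,0],[0.12,1,0],[0.12,1,0],[0.12,1,0],[0.12,1,0]],"gripper":[1,1,1,1,1,1,1,1,1,1]}'
python3 -m jog '{"rotation":[[0,0,0],[0,0,0],[0,0,0],[0,0,0]],"slide":[[0.05,0.6,0],[0,0.1,0],[0,0,0],[0,0,0]],"gripper":[1,1,1,1]}'
```

```text
clock: 46.07
tool_pos: [0.5382, 0.1005, 0.2256]
orientation: [[-0.139, 0.99, 0.001], [0.99, 0.139, 0.0], [0.0, 0.001, -1.0]]
ft_force: [0.2, -1.0, 0.1]
width: 0.0855
clock: 46.9
tool_pos: [0.5622, 0.3005, 0.2255]
orientation: [[-0.139, 0.99, 0.0], [0.99, 0.139, 0.0], [0.0, 0.0, -1.0]]
ft_force: [0.9, -1.0, -0.2]
width: 0.0855
clock: 47.23
tool_pos: [0.5632, 0.313, 0.2251]
orientation: [[-0.139, 0.99, 0.0], [0.99, 0.139, -0.0], [-0.0, 0.0, -1.0]]
ft_force: [0.3, 0.3, 0.4]
width: 0.0857
```

```bash
python3 -m jog '{"rotation":[[0,0,0],[0,0,0],[0,0,0],[0,0,0],[0,0,0],[0,0,0],[0,0,0]],"slide":[[0,0,-0.9],[0,0,-1],[0,0,-1],[0,0,-0.9],[0,0,-0.5],[0,0,-0.2],[0,0,0]],"gripper":[1,1,1,1,1,1,1]}'
python3 -m jog '{"rotation":[[0,0,0],[0,0,0],[0,0,0],[0,0,0],[0,0,0],[0,0,0],[0,0,0]],"slide":[[0,0,0],[0,0,0],[0,0,0],[0,0,0],[0,0,0],[0,0,0],[0,0,0]],"gripper":[0,0,0,0,0,0,0]}'
python3 -m jog '{"rotation":[[0,0,0],[0,0,0],[0,0,0],[0,0,0],[0,0,0],[0,0,0]],"slide":[[0,0,0.4],[0,0,0.8],[0,0,1],[0,0,1],[0,0,1],[0,0,0.8]],"gripper":[0,0,0,0,0,0]}'
```

```text
clock: 47.82
tool_pos: [0.563, 0.3129, 0.1345]
orientation: [[-0.139, 0.99, -0.001], [0.99, 0.139, -0.0], [-0.0, -0.001, -1.0]]
ft_force: [-0.1, 0.1, 0.3]
width: 0.0855
clock: 48.4
tool_pos: [0.5639, 0.3139, 0.1362]
orientation: [[-0.139, 0.99, 0.002], [0.99, 0.139, 0.001], [0.001, 0.002, -1.0]]
ft_force: [-0.2, -0.2, 8.0]
width: 0.0549
clock: 48.9
tool_pos: [0.5632, 0.3136, 0.2371]
orientation: [[-0.139, 0.99, 0.001], [0.99, 0.139, 0.001], [0.0, 0.001, -1.0]]
ft_force: [-0.6, 0.0, -3.2]
width: 0.0548
```

Target (.5164,.0772): delta (-.047,-.2365).

```bash
python3 -m jog '{"rotation":[[0,0,0],[0,0,0],[0,0,0],[0,0,0],[0,0,0],[0,0,0],[0,0,0],[0,0,0],[0,0,0],[0,0,0]],"slide":[[-0.2,-0.9,0],[-0.2,-1,0],[-0.2,-1,0],[-0.2,-1,0],[-0.2,-1,0],[-0.2,-1,0],[-0.2,-1,0],[-0.2,-1,0],[-0.2,-1,0],[-0.2,-1,0]],"gripper":[0,0,0,0,0,0,0,0,0,0]}'
python3 -m jog '{"rotation":[[0,0,0],[0,0,0],[0,0,0],[0,0,0],[0,0,0]],"slide":[[-0.2,-1,0],[-0.14,-0.7,0],[0,-0.22,0],[0,0,0],[0,0,0]],"gripper":[0,0,0,0,0]}'
python3 - <<'E'
from h import *
p,d=arm.get_image("scene"); cv2.imwrite("pics/s17.png",cv2.resize(p[130:290,200:400,::-1],None,fx=4,fy=3.75))
E
```

```text
clock: 49.73
tool_pos: [0.5229, 0.1146, 0.2355]
orientation: [[-0.139, 0.99, 0.001], [0.99, 0.139, 0.0], [0.0, 0.001, -1.0]]
ft_force: [0.4, -0.1, -2.7]
width: 0.0548
clock: 50.15
tool_pos: [0.5166, 0.0775, 0.2351]
orientation: [[-0.139, 0.99, 0.0], [0.99, 0.139, 0.0], [0.0, 0.001, -1.0]]
ft_force: [-0.1, 1.0, -2.6]
width: 0.0547
```

View pics/s17.png

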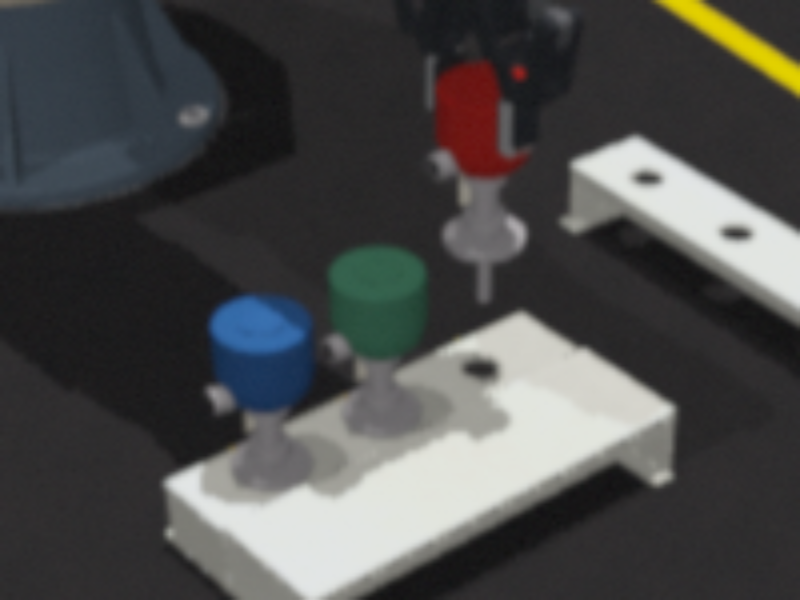

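Red stem (485,300) is over the last hole (481,368); lower, release, back off.

```bash
python3 -m jog '{"rotation":[[0,0,0],[0,0,0],[0,0,0],[0,0,0],[0,0,0],[0,0,0],[0,0,0],[0,0,0],[0,0,0]],"slide":[[0,0,-0.9],[0,0,-1],[0,0,-1],[0,0,-1],[0,0,-0.6],[0,0,-0.3],[0,0,-0.1],[0,0,0],[0,0,0]],"gripper":[0,0,0,0,0,0,0,0,0]}'
```

```text
clock: 50.95
tool_pos: [0.5169, 0.0775, 0.1374]
orientation: [[-0.14, 0.99, 0.001], [0.99, 0.14, 0.0], [0.0, 0.001, -1.0]]
ft_force: [-0.3, -1.3, -2.2]
width: 0.0544
```

```bash
python3 -m jog '{"rotation":[[0,0,0],[0,0,0],[0,0,0],[0,0,0],[0,0,0],[0,0,0]],"slide":[[0,0,-0.08],[0,0,0],[0,0,0],[0,0,0],[0,0,0],[0,0,0]],"gripper":[0,0,0.85,0.85,0.85,0.85]}'
python3 -m jog '{"rotation":[[0,0,0],[0,0,0],[0,0,0],[0,0,0],[0,0,0],[0,0,0],[0,0,0],[0,0,0],[0,0,0],[0,0,0]],"slide":[[0,0,0.5],[0,0,1],[0,0,1],[0,0,1],[0,0,1],[0,0,1],[-1,0.7,0],[-1,0.7,0],[-1,0.7,0],[-1,0.7,0]],"gripper":[0.85,0.85,0.85,0.85,0.85,0.85,0.85,0.85,0.85,0.85]}'
python3 -m jog '{"rotation":[[0,0,0],[0,0,0],[0,0,0],[0,0,0],[0,0,0],[0,0,0]],"slide":[[-0.5,1,0],[-0.5,1,0],[-0.5,1,0],[-0.5,1,0],[0,0,0],[0,0,0]],"gripper":[0.85,0.85,0.85,0.85,0.85,0.85]}'
python3 - <<'E'
from h import *
n="top"; p,d=arm.get_image(n); P=cloud(n,d)
cv2.imwrite("pics/t18.png",p[100:400,100:500,::-1].repeat(2,0).repeat(2,1))
q,_=arm.get_image("scene"); cv2.imwrite("pics/s18.png",q[:,:,::-1])
def rect(l,z):
    for q in arm.regions_of(l,n)[:2]:
        m=q["pixels"]&(d>0)&(abs(P[...,2]-z)<.006); v,u=np.nonzero(m)
        if len(v)<20: continue
        W=onplane(n,np.c_[u,v].astype(float),z)[:,:2]
        print(l,round(q["confidence"],2),[np.round(k,1) for k in cv2.minAreaRect((W*1000).astype(np.float32))],np.median(P[...,2][m]).round(4))
rect("probe_case_center",.05); rect("meter_mid",.03)
for c in("blue","green","red"): rect(c+"_sensor_cap",.1615)
E
```

```text
clock: 51.45
tool_pos: [0.5165, 0.0772, 0.1353]
orientation: [[-0.139, 0.99, 0.0], [0.99, 0.139, 0.0], [0.0, 0.0, -1.0]]
ft_force: [-0.4, 0.3, -0.3]
width: 0.0725
clock: 52.28
tool_pos: [0.4355, 0.1335, 0.2459]
orientation: [[-0.139, 0.99, 0.001], [0.99, 0.139, 0.0], [0.0, 0.001, -1.0]]
ft_force: [0.3, -0.1, -0.4]
width: 0.0727
clock: 52.78
tool_pos: [0.3961, 0.2138, 0.2458]
orientation: [[-0.141, 0.99, 0.001], [0.99, 0.141, 0.0], [0.0, 0.001, -1.0]]
ft_force: [0.2, 0.0, 1.4]
width: 0.0728
probe_case_center 0.74 [array([ 466.8, -317.7]), array([ 48.2, 210.8]), np.float64(87.7)] 0.0509
meter_mid 0.58 [array([ 744.2, -257.1]), array([149.7,  75.2]), np.float64(84.8)] 0.0309
blue_sensor_cap 0.97 [array([536.7, -79. ]), array([52.6, 52.7]), np.float64(1.4)] 0.1624
green_sensor_cap 0.82 [array([526.8,   0.7]), array([52.6, 52.6]), np.float64(1.5)] 0.1623
red_sensor_cap 0.72 [array([517. ,  77.5]), array([52.5, 54.6]), np.float64(1.5)] 0.1621
```

View pics/t18.png

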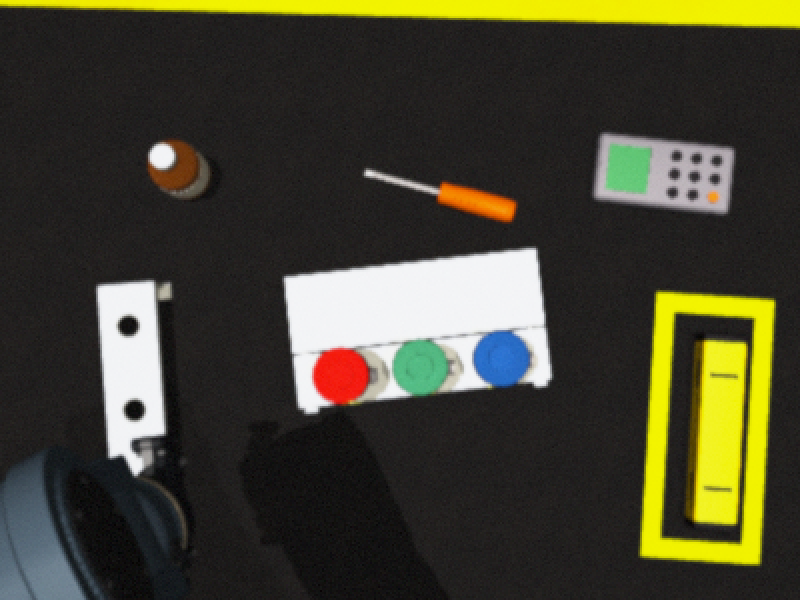

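View pics/s18.png

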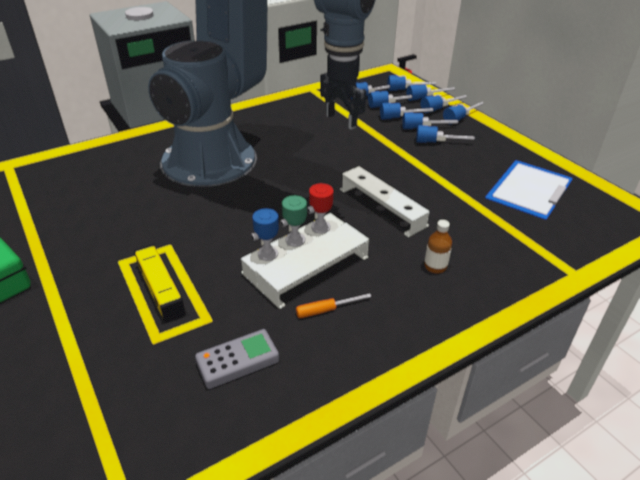

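Both views show red, green and blue upright in their original holes. The case lies inside the tape, the bottle, meter and screwdriver have not moved, and the arm is clear.

```bash
python3 -c "
from plant import arm
print(arm.finish_job())"
```

```text
the job is handed in; nothing more can be done
None
```

The job is done and handed in, at about 53 s of the 134 s allowed. I moved the red, green and blue sensors to the parking rack. Then I fetched the yellow case and laid it in the taped rectangle, and hung each sensor back in the hole it came from.

**Sensors:** My last look from both cameras showed all three upright and fully seated. Cap tops were at z ≈ 0.162 m, the same as before I started, and each cap was within about 2 mm of its own hole's centre.

**Case:** It lies flat, with its centre about 3 mm from the rectangle's middle. It is within 0.5° of parallel to the sides and clear of the tape all round.

**Forces:** The wrist force I saw peaked at about 35 N, briefly, as the case touched the bench. That was the held case pressing down, and the limit is 120 N.

**Other things:** The meter measured within about 0.2 mm of where it was at the start. I checked the bottle and screwdriver by eye only, and both look unmoved.

**Disagreement:** The two cameras differed by about 2–6 mm on positions. I used the top camera's readings for the placing, and everything seated as expected. No check failed.

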